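# Rig the lake incubation frame and lock its bar with the ball-lock pin

## Robot

A 7-joint arm with a two-finger parallel gripper is mounted at the origin on the work surface. World frame = base frame: x ahead of the robot, y to its left, z up, the work surface at z = 0. Lengths are in m, angles in rad, forces in N, time in s.
With the tool pointing down it reaches from about 0.425 to 0.875 m from the base axis. Payload 4.7 kg.
Tool frame: the origin (TCP) lies at the very end of the fingers, on their centre line; the grasp point (between the pads) lies 19 mm behind it; z points along the fingers, y is the line along which they close (so a half turn about z gives the same grasp; the last joint's range is limited). The gripper opens to 87 mm and grips with 3 to 60 N. Pads are 19 mm wide; open, the fingers measure 117 mm over their backs; the gripper's body (75 mm by 190 mm) begins 51 mm behind the grasp point.
Start: joints at [-1.193, 0.321, -0.07, 1.45, 0.023, 1.371, -0.057], TCP at [0.231, 0.607, 0.223] pointing down, gripper open.
Joint ranges: [-2.86, 2.86], [-0.3, 2.09], [-1.38, 1.24], [0.06, 2.45], [-1.56, 4.7], [0.09, 2.05], [-2.69, 2.69]. Speed limits (rad/s): [2.57, 2.57, 3.14, 3.14, 3.14, 3.14, 3.14].

## Interface

Orientations are given as a unit quaternion [w, x, y, z].
In Python, from bench import ctrl gives the robot as it stands.
- The arm moves only by the shell command python3 inch.py FILE [FORCE], which reads ROWS from the file FILE. ROWS is a JSON list of rows, 1 to 20 of them, each written [[dx, dy, dz], turn, opening]: dx, dy, dz in m, then a turn about the tool's z in rad, then the finger opening in m; each row shifts and turns the commanded pose from where the row before left it, along the tool's axes as they then stand; what a row does not reach is not made up. A row lasts 1/10 s, in which the tool goes at most 0.05 m and 0.15 rad, less where a joint would pass 70% of its speed; a pose out of reach is approached as far as the arm can. The fingers move at their own pace and stop on an object; FORCE is the grip in N (left out, the last holds). Time passes only in rows, so rows that do not move let the fingers close. It prints the time, the measured TCP pose, the force, the opening and the grip force at its end. Input that does not fit is refused with a message, and nothing moves.
- ctrl.observe(): the state, without advancing time (a new reading comes with each control period).
- ctrl.capture(name): name is "scene" or "side" or "wrist"; returns the picture (480x640x3 uint8, blue, green, red); there is no depth.
- ctrl.get_calibration(name): a dict with "fx", "fy", "cx", "cy" (pixels), "R" (3x3) and "t" (3): a world point X has camera coordinates R X + t. Camera axes: x right, y down, z forward; pixel columns grow to the right and rows downward; lengths in m; the calibration is good to about 2 mm. A picture is of the moment at which its call begins: read the wrist's pose just before it. get_calibration takes no time and is no camera call; for the wrist camera it gives the pose at the moment of the call.
- ctrl.hand_in(): hands the job in; it is judged then, once.
The state is a dict: "time_s": time; "q": joint angles; "qvel": joint speeds; "effort": joint torques, N m; "position": TCP position; "ee_rot": TCP orientation; "contact_force": force on the tool from outside, world axes, zero at the start; "moment": the same for the moment, N m; "finger_gap": finger opening in m; "grip_force": force on a finger pad.
Only numpy, scipy, OpenCV 4.12 (cv2) and the standard library are available. Lean on these libraries where they do the work, as an engineer would, in place of code of your own. Each camera call takes 0.05 s, during which the arm holds its last target. There are 200 camera calls.

## Task

Rig the bottle frame for the lake: swing its yellow retaining bar up out of the way, hang every square bottle standing on the bench on a peg of its own by the eye of its steel hanger, and swing the bar fully down again. Then lock the bar with the ball-lock pin: hold its red button squeezed in while you slide it, nose first from the outer side, through both lugs and the bar's arm until its shoulder is up against the outer lug, and let the button spring out so that the balls lock. Leave the other things on the bench where they are.

Things in the scene. Friction and masses are not known exactly. Their poses are not given: they have to be found in the camera images.
- frame: Fixed bottle frame 170 (x) by 420 (y) by 230 mm high: base plate 12 mm thick, two end posts (x +25 to +65 mm, y +-173 to +-181, top z 228), a rail between them (x +45 to +61, z 170 to 192) with three pegs, a hinged yellow bar, and at the -y end a clevis of two lugs for the pin. Origin under the middle of the base, z up; the pegs point to its -x, towards the robot; yaw up to 0.2 rad.
- peg0 (a point): Point on the axis of the first peg (frame y -100 mm), half way along it, 186 mm above the bench; axes are the frame's. Each peg is a steel rod 8 mm thick and 70 mm long that points to frame -x and rises 7 degrees to its free tip: the tip is 35 mm before this point, the root on the rail 35 mm behind it.
- peg1 (a point): The same on the second peg (frame y 0).
- peg2 (a point): The same on the third peg (frame y +100 mm).
- bar (a joint): Swing of the yellow retaining bar, rad: 0 fully down on its stop (crossbar level, just before the peg tips), growing as it swings up and back over the frame, stop at 2.1. Its stiff hinge (0.25 N m) holds it where it is left. From 1.7 up it leaves room to hang bottles from above. The pin's holes line up only when it is fully down (below 0.03).
- bar_pivot (a point): Middle of the bar's hinge axis, which runs along the frame's y, 205 mm above the bench; the axes are the frame's. At angle q the crossbar's axis lies 97 mm from the hinge axis, at frame x = -97 cos q, z = +97 sin q mm from it.
- bar_handle (a point): Middle of the bar's black grip, the end of the crossbar past the +y arm: 46 mm long along the frame's y, 15 mm thick to the eye (12 mm hard core), 231 mm to the +y side of the frame's middle. It moves with the bar and is free all round.
- lug_mouth (a point): Centre of the pin hole in the outer face of the outer lug (frame y -203 mm), 205 mm above the bench; axes are the frame's. The pin goes in along the frame's +y through 10 mm holes in: outer lug 8 mm, gap 3, bar's arm 8, gap 3, inner lug 8 (30 mm in all). Lugs are 50 mm wide, their tops 25 mm above the hole. The space on the -y side is free.
- pin: Loose ball-lock pin, 90 g, 100 mm long. Origin at the middle of its shoulder, +x along its axis to the nose: steel shank 8 mm thick, 42 mm straight, then tapered to 3.6 mm at the nose (x +50 mm). Behind the shoulder a steel hub 14 mm thick (x -30 to 0), a black flange, a red button. It lies on the bench on the flange's rim and the shank, nose down by about 10 degrees.
- pin_flange (a point): Middle of the pin's black finger flange, a disc 34 mm across and 8 mm thick (pin x -38 to -30 mm). The pin can be pinched along its axis from above: one fingertip on the flange's front over the hub (tips 8.5 mm or more above the axis), the other on the button behind; this squeezes the button in and carries the pin. 30 mm stay free between flange and outer lug when home.
- pin_balls (a point): On the pin's axis between its two brass locking balls (pin x +32 to +38 mm). With the button out they stand 7.5 mm from the axis to the pin's own +-y and do not pass the 10 mm holes; with the button in they are drawn inside the shank. When the pin is home they are 2.5 mm beyond the inner lug.
- pin_button (a joint): Travel of the pin's red button, m: 0 out (balls locked), 0.006 fully in (balls drawn in). Its spring pushes with 2.4 N when out and 8 N fully in. The button is 26 mm across, on the pin's axis behind the flange; it ends 50 mm behind the shoulder when out, 44 mm when in.
- reagent: Bystander: amber bottle with red cap, 56 mm across, 130 mm high, origin under its centre.
- carton: Bystander: white and blue carton 45 x 65 x 110 mm, origin under its centre.
- wash: Bystander: yellow jar 60 mm across, 135 mm high, origin under its centre.
- bottle0: Loose square sampling bottle, clear with a blue cap, about 0.18 kg, 50 x 50 mm, 146 mm high with its hanger; origin under its centre. The steel hanger is an upright plate 8 mm thick (its normal is the bottle's x) and 44 mm wide (y) over the cap: two legs with the eye between them and on top a solid tab, z 114 to 146 mm, to grip by its two faces. It may be absent.
- bottle0_eye (a point): Where a peg's axis lies when bottle0 hangs on it: on its axis, 110 mm above its underside. The eye is 28 mm wide (y), open from the cap (z 86 mm) to its peaked top (z 114 mm), right through along the bottle's x.
- bottle1: Loose square sampling bottle, clear with a blue cap, about 0.18 kg, 50 x 50 mm, 146 mm high with its hanger; origin under its centre. The steel hanger is an upright plate 8 mm thick (its normal is the bottle's x) and 44 mm wide (y) over the cap: two legs with the eye between them and on top a solid tab, z 114 to 146 mm, to grip by its two faces. It may be absent.
- bottle1_eye (a point): Where a peg's axis lies when bottle1 hangs on it: on its axis, 110 mm above its underside. The eye is 28 mm wide (y), open from the cap (z 86 mm) to its peaked top (z 114 mm), right through along the bottle's x.
- bottle2: Loose square sampling bottle, amber with a black cap, about 0.18 kg, 50 x 50 mm, 146 mm high with its hanger; origin under its centre. The steel hanger is an upright plate 8 mm thick (its normal is the bottle's x) and 44 mm wide (y) over the cap: two legs with the eye between them and on top a solid tab, z 114 to 146 mm, to grip by its two faces. It may be absent.
- bottle2_eye (a point): Where a peg's axis lies when bottle2 hangs on it: on its axis, 110 mm above its underside. The eye is 28 mm wide (y), open from the cap (z 86 mm) to its peaked top (z 114 mm), right through along the bottle's x.
- bottle3: Loose square sampling bottle, amber with a black cap, about 0.18 kg, 50 x 50 mm, 146 mm high with its hanger; origin under its centre. The steel hanger is an upright plate 8 mm thick (its normal is the bottle's x) and 44 mm wide (y) over the cap: two legs with the eye between them and on top a solid tab, z 114 to 146 mm, to grip by its two faces. It may be absent.
- bottle3_eye (a point): Where a peg's axis lies when bottle3 hangs on it: on its axis, 110 mm above its underside. The eye is 28 mm wide (y), open from the cap (z 86 mm) to its peaked top (z 114 mm), right through along the bottle's x.

How it is judged:
By the outcome, as a careful person would: the job done as asked, in the order asked, and still so for the second after the job is handed in, with the robot touching nothing.
Of bottle0, bottle1, bottle2, bottle3 only 2 to 3 are there at a start; the rules pass over those that are not, and their reading is None.
At some moment in a run one of bottle0, bottle1, bottle2, bottle3, pin may be knocked a few centimetres aside while the robot is not near it.
Once in a run the grip may slacken for a moment while it holds something.
It also fails if it takes over 210 s, if anything falls off the work surface, if the arm or the gripper's body presses on something with over 40 N, if the wrist force passes 120 N, or if a joint passes its speed limit or range.

## Working session

There is one attempt and no reset: what is moved stays moved. The work goes in short steps, Python scripts to look and compute and a shell command to move; the robot and the scene stay as the last step left them, time stands still between calls to the robot, and variables do not carry over. Pictures are saved under pics/ and viewed, at most 14 in all, crops included, and the job is handed in when it is done.

```bash
ls; mkdir -p pics; python3 - <<'E'
from bench import ctrl
import cv2
print(ctrl.observe())
for n in ("scene","side","wrist"):
    c=ctrl.get_calibration(n); print(n,c)
    cv2.imwrite(f"pics/{n}0.png",ctrl.capture(n))
E
```

```text
bench.py
inch.py
pics
{'time_s': 0.0, 'q': array([-1.19290193,  0.32183865, -0.07006967,  1.45167115,  0.02258022,
        1.37075965, -0.05688871]), 'qvel': array([ 1.64542269e-03,  1.45521839e-04, -9.72239957e-04,  4.12903177e-04,
       -2.24463144e-05, -1.97468452e-03,  8.64810667e-04]), 'effort': array([ 3.26587924e-04, -4.91282916e+01, -4.03997898e-01, -3.12536466e+01,
       -6.40934589e-02,  4.35192743e-02,  1.79311501e-04]), 'position': array([0.23114095, 0.60693678, 0.22145314]), 'ee_rot': array([-1.30789486e-04,  1.80884144e-01,  9.83503957e-01, -9.36028080e-04]), 'contact_force': array([ 0.2853824 , -0.05783952,  0.01605761]), 'moment': array([0.02069646, 0.01208754, 0.00715904]), 'grip_force': 0.0, 'finger_gap': 0.08698102217044035}
scene {'fx': 564.1195790766379, 'fy': 564.1195790766379, 'cx': 311.9874259694426, 'cy': 243.1204869510076, 'R': array([[ 0.20965407,  0.97776318,  0.00493271],
       [ 0.58736244, -0.12190714, -0.80009001],
       [-0.78169722,  0.17063941, -0.59985969]]), 't': array([-0.07864155, -0.21039134,  1.75501996])}
side {'fx': 608.9173276719399, 'fy': 608.9173276719399, 'cx': 327.6267217390533, 'cy': 231.37571895625794, 'R': array([[ 0.9781926 , -0.20691225, -0.01807083],
       [-0.12155977, -0.49978551, -0.85757662],
       [ 0.16841158,  0.84107179, -0.51403869]]), 't': array([-0.5171916 ,  0.16995243,  1.44282953])}
wrist {'fx': 390.802895405963, 'fy': 390.802895405963, 'cx': 317.32326636180784, 'cy': 246.4545141225334, 'R': array([[ 0.35604214,  0.93446896, -0.00132406],
       [ 0.90618776, -0.34492007,  0.24465056],
       [ 0.22816166, -0.08830576, -0.96961041]]), 't': array([-0.64886316, -0.02916147,  0.39025495])}
```
View pics/scene0.png

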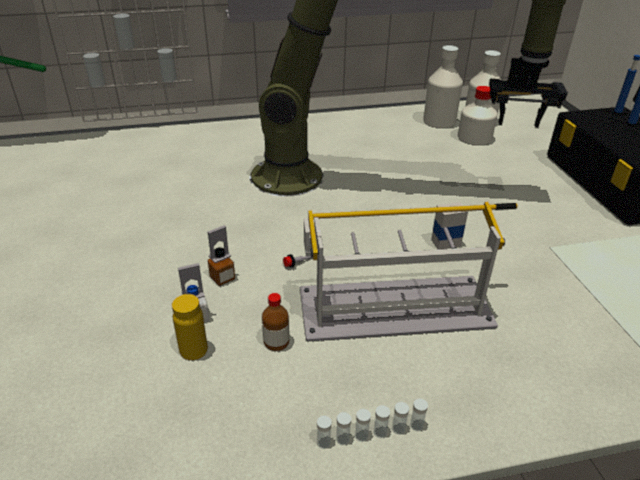

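View pics/side0.png

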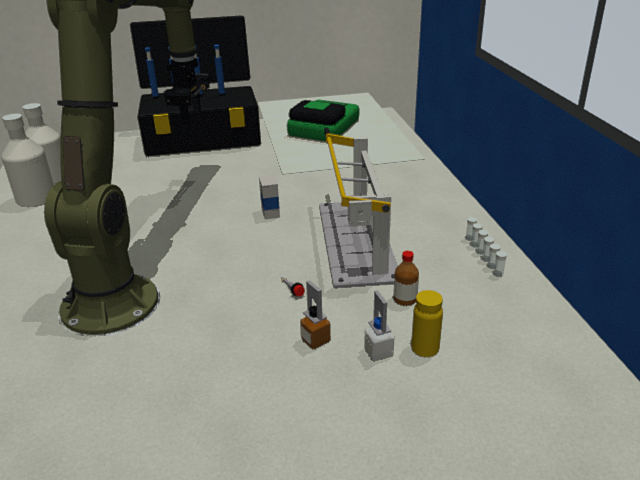

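The scene picture shows the bar across the top (310–500, 205–215) with its grip at about (505,206). The amber bottle is at (222,265), the clear one at (195,300) and the pin at (297,260). The side view also shows only two bottles. I'll zoom in for clicks.

```bash
python3 - <<'E'
import cv2,numpy as np
a=cv2.imread('pics/scene0.png')[195:345,270:530]; a=cv2.resize(a,None,fx=3,fy=3,interpolation=cv2.INTER_CUBIC)
cv2.imwrite('pics/c1.png',a)   # 780x450
b=cv2.imread('pics/side0.png')
p=cv2.resize(b[130:290,310:410],None,fx=3.7,fy=3.7,interpolation=cv2.INTER_CUBIC)  #370x592
q=cv2.resize(b[270:370,270:400],None,fx=3,fy=3,interpolation=cv2.INTER_CUBIC)  #390x300
r=cv2.resize(cv2.imread('pics/scene0.png')[220:320,170:300],None,fx=3,fy=3,interpolation=cv2.INTER_CUBIC)
m=np.zeros((600,780,3),np.uint8); m[:592,:370]=p; m[:300,380:770]=q; m[300:600,380:770]=r
cv2.imwrite('pics/c2.png',m)
E
```

View pics/c1.png

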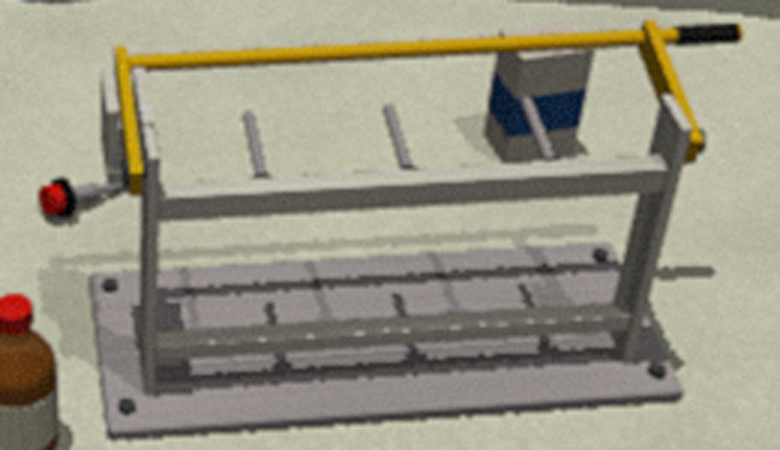

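View pics/c2.png

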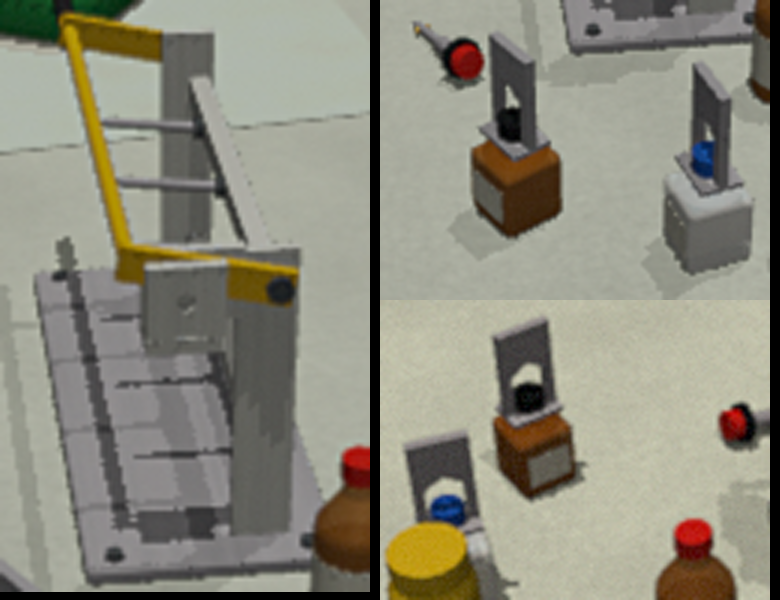

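The crops give clickable plate corners, peg tips, the pin hole and the hanger tops. Next I fit the frame and triangulate the rest.

```bash
cat > h.py <<'E'
import numpy as np,cv2
from bench import ctrl
from scipy.optimize import least_squares
from scipy.spatial.transform import Rotation as Rn
def proj(c,X):
    p=c['R']@np.asarray(X)+c['t']; return np.array([c['fx']*p[0]/p[2]+c['cx'],c['fy']*p[1]/p[2]+c['cy']])
def tri(obs):
    f=lambda X:np.concatenate([proj(c,X)-np.array(p) for c,p in obs])
    s=least_squares(f,[.6,0,.1]); return s.x,np.abs(s.fun).max()
def onz(c,p,z):
    d=c['R'].T@np.array([(p[0]-c['cx'])/c['fx'],(p[1]-c['cy'])/c['fy'],1]); o=-c['R'].T@c['t']
    return o+d*(z-o[2])/d[2]
def fr(P,X):
    c,s=np.cos(P[2]),np.sin(P[2]); return np.array([P[0]+c*X[0]-s*X[1],P[1]+s*X[0]+c*X[1],X[2]])
def tool():
    o=ctrl.observe(); R=Rn.from_quat(np.roll(o['ee_rot'],-1)).as_matrix(); return o['position'],R
E
python3 - <<'E'
from h import *
S=ctrl.get_calibration('scene');D=ctrl.get_calibration('side')
o=[(S,(306.7,338.3),(.085,-.21,.012)),(S,(497,324.3),(.085,.21,.012)),(S,(300.7,286.7),(-.085,-.21,.012)),(S,(474,276.7),(-.085,.21,.012)),
(D,(334.3,284.6),(-.085,-.21,.012)),(D,(320,204.3),(-.085,.21,.012)),
(S,(352.7,233.3),(-.0245,-.1,.1903)),(S,(400,230.7),(-.0245,0,.1903)),(S,(445.3,227.7),(-.0245,.1,.1903)),(D,(338.4,163.5),(-.0245,.1,.1903)),(D,(341.6,179.5),(-.0245,0,.1903)),
(S,(507,206.3),('b',.231,.205)),(D,(360.5,211.6),('l',-.203,.205))]
def f(P):
    r=[]
    for c,p,X in o:
        X=list(X)
        if X[0]=='b':X[0]=P[3]-.097
        if X[0]=='l':X[0]=P[4]
        r.append(proj(c,fr(P,X))-p)
    return np.concatenate(r)
s=least_squares(f,[.65,.1,0,0.04,0],loss='soft_l1'); print('frame',s.x.round(4)); print(f(s.x).round(1))
P=s.x
for n,X in [('handle',(P[3]-.097,.231,.205)),('lug',(P[4],-.203,.205))]: print(n,fr(P,X).round(4))
g=lambda x,y:(270+(x-380)/3,270+y/3); k=lambda x,y:(170+(x-380)/3,220+(y-300)/3)
print('amber tab ends',onz(D,g(491,34),.146).round(3),onz(D,g(535,65),.146).round(3),onz(S,k(494,334),.146).round(3),onz(S,k(549,320),.146).round(3))
print('clear tab ends',onz(D,g(696,66),.146).round(3),onz(D,g(729,100),.146).round(3),onz(S,k(406,444),.146).round(3),onz(S,k(466,434),.146).round(3))
print('pin nose/btn',onz(D,g(416,24),.003).round(3),tri([(D,g(464,61)),(S,k(735,425))]))
print(tool())
E
```

```text
frame [ 0.6339  0.1358 -0.1049  0.0188 -0.0175]
[-0.7 -0.8  1.3 -1.2 -1.8 -2.  -1.7 -3.5 -1.8 -0.4 -2.9 -1.7  0.4  2.4
  0.   2.2  1.   2.5  2.8 -1.3  4.3 -1.3 -9.   0.9 -0.  -0.5]
handle [0.5804 0.3737 0.205 ]
lug [ 0.5952 -0.0642  0.205 ]
amber tab ends [ 0.441 -0.224  0.146] [ 0.463 -0.265  0.146] [ 0.459 -0.257  0.146] [ 0.449 -0.215  0.146]
clear tab ends [ 0.567 -0.291  0.146] [ 0.578 -0.332  0.146] [ 0.577 -0.325  0.146] [ 0.574 -0.284  0.146]
pin nose/btn [0.413 0.003 0.003] (array([ 0.44139151, -0.07383373,  0.01526042]), np.float64(0.006754123612893181))
(array([0.23118878, 0.6070655 , 0.2217332 ]), array([[-9.34567303e-01,  3.55786164e-01, -4.02454096e-04],
       [ 3.55786377e-01,  9.34566351e-01, -1.33751246e-03],
       [-9.97483730e-05, -1.39318310e-03, -9.99999025e-01]]))
```

```bash
python3 - <<'E'
from h import *
S=ctrl.get_calibration('scene');D=ctrl.get_calibration('side')
a=lambda x,y:(S,(270+x/3,195+y/3)); b=lambda x,y:(D,(310+x/3.7,130+y/3.7))
o=[a(110,430)+((.085,-.21,.012),),a(681,388)+((.085,.21,.012),),a(92,277)+((-.085,-.21,.012),),a(612,245)+((-.085,.21,.012),),
b(90,570)+((-.085,-.21,.012),),b(37,273)+((-.085,.21,.012),),
a(248,115)+(('p',-.1,.1903),),a(390,107)+(('p',0,.1903),),a(526,98)+(('p',.1,.1903),),b(105,124)+(('p',.1,.1903),),b(117,183)+(('p',0,.1903),),
a(680,36)+(('b',.208,.205),),a(742,32)+(('b',.254,.205),),a(126,58)+(('b',-.188,.205),),
b(125,262)+(('b',-.188,.205),),b(68,26)+(('b',.188,.205),),
b(281,290)+(('h',-.196,.205),),b(187,302)+(('l',-.203,.205),),
a(152,155)+((.065,-.177,.228),),a(686,130)+((.065,.177,.228),)]
def f(P):
    r=[]
    for c,p,X in o:
        X=list(X)
        if X[0]=='b':X[0]=P[3]-.097*np.cos(P[6]);X[2]+=.097*np.sin(P[6])
        if X[0]=='l':X[0]=P[4]
        if X[0]=='p':X[0]=P[5]
        if X[0]=='h':X[0]=P[3]
        r.append(proj(c,fr(P,X))-p)
    return np.concatenate(r)
s=least_squares(f,[.65,.1,0,0.04,0,-.02,0],loss='soft_l1'); print('frame',s.x.round(4)); 
for (c,p,X),r in zip(o,f(s.x).reshape(-1,2)): print('S' if c is S else 'D',X,r.round(1))
P=s.x
print(fr(P,(P[3]-.097*np.cos(P[6]),.231,.205+.097*np.sin(P[6]))),fr(P,(P[4],-.203,.205)))
E
```

```text
frame [ 0.6379  0.1356 -0.1188  0.0401 -0.0186 -0.0378  0.2407]
S (0.085, -0.21, 0.012) [-1.1 -0.4]
S (0.085, 0.21, 0.012) [2.  1.1]
S (-0.085, -0.21, 0.012) [-1.1 -2.4]
S (-0.085, 0.21, 0.012) [-0.2 -1.7]
D (-0.085, -0.21, 0.012) [-1.4 -0.3]
D (-0.085, 0.21, 0.012) [-0.7 -1.5]
S ('p', -0.1, 0.1903) [-0.  -0.6]
S ('p', 0, 0.1903) [-0.6 -0.3]
S ('p', 0.1, 0.1903) [0.1 0.3]
D ('p', 0.1, 0.1903) [-0.2 -1.3]
D ('p', 0, 0.1903) [ 0.7 -1.1]
S ('b', 0.208, 0.205) [-1.2 -0.4]
S ('b', 0.254, 0.205) [-0.9 -0.1]
S ('b', -0.188, 0.205) [-1.6  1.1]
D ('b', -0.188, 0.205) [ 0.4 -1. ]
D ('b', 0.188, 0.205) [0.6 0.1]
D ('h', -0.196, 0.205) [-0.4 -0.4]
D ('l', -0.203, 0.205) [-0.  -0.6]
S (0.065, -0.177, 0.228) [1.  3.4]
S (0.065, 0.177, 0.228) [2.8 2.3]
[0.6115344  0.37139594 0.22812058] [ 0.59542921 -0.06376165  0.205     ]
```

```bash
cat >> h.py <<'E'
def go(T,deg=None):
    """turn needed (rad), then shift in the tool axes after that turn; tool pointing down"""
    p,R=tool(); cur=np.arctan2(R[1,1],R[0,1]); a=cur if deg is None else np.radians(deg)
    turn=(cur-a+np.pi)%(2*np.pi)-np.pi; y=np.array([np.cos(a),np.sin(a),0]); x=np.array([-y[1],y[0],0])
    d=np.asarray(T)-p; print('turn %.3f'%turn,'d',np.round([d@x,d@y,-d[2]],4),'yaw now %.1f'%np.degrees(cur))
E
echo '[[[0, 0, -0.015], 0.147, 0.087], [[0, 0, -0.015], 0.147, 0.087], [[0, 0, -0.015], 0.147, 0.087], [[0, 0, -0.015], 0.147, 0.087], [[0, 0, -0.015], 0.147, 0.087], [[0, 0, -0.015], 0.147, 0.087], [[0, 0, -0.015], 0.147, 0.087], [[0, 0, -0.015], 0.147, 0.087], [[0, 0, -0.015], 0.147, 0.087]]' > path.dat && python3 inch.py path.dat 20
echo '[[[-0.021, 0.045, 0], 0, 0.087], [[-0.021, 0.045, 0], 0, 0.087], [[-0.021, 0.045, 0], 0, 0.087], [[-0.021, 0.045, 0], 0, 0.087], [[-0.021, 0.045, 0], 0, 0.087], [[-0.021, 0.045, 0], 0, 0.087], [[-0.021, 0.045, 0], 0, 0.087], [[-0.021, 0.045, 0], 0, 0.087], [[0, 0, 0], 0, 0.087], [[0, 0, 0], 0, 0.087]]' > path.dat && python3 inch.py path.dat
python3 - <<'E'
from h import *
go((.6115,.3714,.228),-6.8)
cv2.imwrite('pics/w1.png',ctrl.capture('wrist')); w=ctrl.get_calibration('wrist'); print(proj(w,(.6115,.3714,.228)), w)
E
```

```text
time_s: 1.05
position: [0.2312, 0.6073, 0.3577]
ee_rot: [0.0, 0.749, 0.663, -0.0]
contact_force: [-0.2, -0.4, -0.6]
finger_gap: 0.0867
grip_force: 0.0
time_s: 2.05
position: [0.5707, 0.3973, 0.3566]
ee_rot: [0.0, 0.748, 0.664, -0.001]
contact_force: [-0.8, 0.6, 0.2]
finger_gap: 0.0872
grip_force: 0.0
turn -0.001 d [-0.0208  0.0436  0.1286] yaw now -6.9
[376.4897471  265.50382907] {'fx': 390.802895405963, 'fy': 390.802895405963, 'cx': 317.32326636180784, 'cy': 246.4545141225334, 'R': array([[ 0.99322418, -0.11620074, -0.00176592],
       [-0.11224047, -0.96309191,  0.24465497],
       [-0.03012983, -0.24279903, -0.96960859]]), 't': array([-0.51764501,  0.3854052 ,  0.6345111 ])}
```

View pics/w1.png

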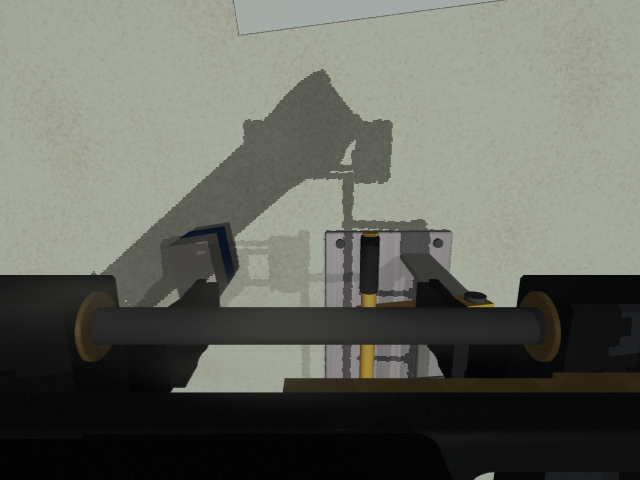

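The wrist view shows the grip from (370,234) to (369,293) and the base's +y corners at (326,231) and (451,231).

```bash
python3 - <<'E'
from h import *
w=ctrl.get_calibration('wrist')
for p,z in [((326,231),.012),((451,231),.012),((369.5,263.5),.228),((370.5,234),.228),((369.3,293),.228)]: print(onz(w,p,z).round(4))
P=[.6379,.1356,-.1188]
print(fr(P,(-.085,.21,.012)),fr(P,(.085,.21,.012)))
E
```

```text
[0.5746 0.3576 0.012 ]
[0.7393 0.3383 0.012 ]
[0.6062 0.3737 0.228 ]
[0.609 0.397 0.228]
[0.604  0.3493 0.228 ]
[0.57838847 0.35419409 0.012     ] [0.74719024 0.33404557 0.012     ]
```

```bash
echo '[[[-0.0194, 0.0379, 0], 0, 0.087], [[0, 0, 0.03], 0, 0.05], [[0, 0, 0.04], 0, 0.045], [[0, 0, 0.035], 0, 0.045], [[0, 0, 0.0376], 0, 0.045], [[0, 0, 0], 0, 0.045], [[0, 0, 0], 0, 0], [[0, 0, 0], 0, 0], [[0, 0, 0], 0, 0], [[0, 0, 0], 0, 0], [[0, 0, 0], 0, 0]]' > path.dat && python3 inch.py path.dat 20; python3 - <<'E'
from h import *
p,R=tool();print(p,ctrl.observe()['contact_force'],ctrl.observe()['finger_gap'])
# arc increments (frame x = tool y, up = -tool z)
q=np.linspace(.24,2.1,11); d=np.diff(np.c_[-.097*np.cos(q),.097*np.sin(q)],axis=0); print(d.round(4).tolist())
E
```

```text
time_s: 3.2
position: [0.6065, 0.3754, 0.2163]
ee_rot: [0.001, 0.747, 0.665, 0.002]
contact_force: [10.3, 1.6, -2.0]
finger_gap: 0.0151
grip_force: 4.5
[0.60651832 0.37537215 0.21629605] [10.34406602  1.60718734 -2.01845554] 0.015122022115214385
[[0.0059, 0.017], [0.0089, 0.0156], [0.0117, 0.0137], [0.014, 0.0113], [0.0159, 0.0085], [0.0172, 0.0055], [0.0179, 0.0022], [0.018, -0.0012], [0.0175, -0.0045], [0.0163, -0.0076]]
```

```bash
echo '[[[0, 0.002, 0], 0, 0], [[0, 0, 0], 0, 0]]' > path.dat && python3 inch.py path.dat
echo '[[[0, 0.0025, -0.0087], 0, 0], [[0, 0.0034, -0.0083], 0, 0], [[0, 0.0042, -0.008], 0, 0], [[0, 0.0047, -0.0076], 0, 0], [[0, 0.0055, -0.0072], 0, 0], [[0, 0.0062, -0.0065], 0, 0], [[0, 0.0068, -0.006], 0, 0], [[0, 0.0072, -0.0053], 0, 0], [[0, 0.0077, -0.0046], 0, 0], [[0, 0.0082, -0.0039], 0, 0], [[0, 0.0084, -0.0031], 0, 0], [[0, 0.0088, -0.0024], 0, 0], [[0, 0.0089, -0.0015], 0, 0], [[0, 0.009, -0.0007], 0, 0], [[0, 0.009, 0.0002], 0, 0], [[0, 0.009, 0.001], 0, 0], [[0, 0.0088, 0.0018], 0, 0], [[0, 0.0087, 0.0027], 0, 0], [[0, 0.0083, 0.0034], 0, 0], [[0, 0.008, 0.0042], 0, 0]]' > path.dat && python3 inch.py path.dat
echo '[[[0, 0, 0], 0, 0], [[0, 0, 0], 0, 0]]' > path.dat && python3 inch.py path.dat
python3 - <<'E'
from h import *
cv2.imwrite('pics/side1.png',cv2.resize(ctrl.capture('side')[100:340,290:450],None,fx=2.5,fy=2.5,interpolation=cv2.INTER_CUBIC))
E
```

```text
time_s: 3.4
position: [0.6081, 0.3752, 0.2158]
ee_rot: [0.0, 0.747, 0.665, 0.001]
contact_force: [4.3, 0.8, -0.1]
finger_gap: 0.0111
grip_force: 20.0
time_s: 5.4
position: [0.7504, 0.359, 0.2772]
ee_rot: [0.0, 0.747, 0.665, 0.002]
contact_force: [-1.1, 2.8, 4.7]
finger_gap: 0.0111
grip_force: 20.0
time_s: 5.6
position: [0.7508, 0.3588, 0.2766]
ee_rot: [0.001, 0.747, 0.665, 0.002]
contact_force: [0.9, 3.0, 4.1]
finger_gap: 0.0113
grip_force: 20.0
```

View pics/side1.png

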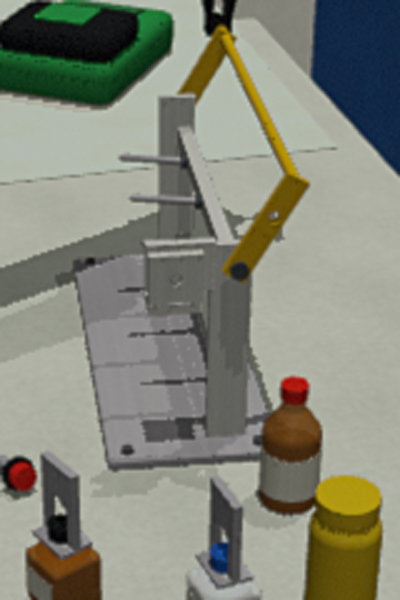

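The bar is fully up. Now I release it and go to look at the bottles.

```bash
echo '[[[0, 0, 0], 0, 0.05], [[0, 0, 0], 0, 0.05], [[0, 0, -0.03], 0, 0.05], [[0, 0, -0.03], 0, 0.05], [[0, 0, -0.03], 0, 0.05]]' > path.dat && python3 inch.py path.dat
echo '[[[-0.045, -0.016, 0], 0, 0.06], [[-0.045, -0.016, 0], 0, 0.06], [[-0.045, -0.016, 0], 0, 0.06], [[-0.045, -0.016, 0], 0, 0.06], [[-0.045, -0.016, 0], 0, 0.06], [[-0.045, -0.016, 0], 0, 0.06], [[-0.045, -0.016, 0], 0, 0.06], [[-0.045, -0.016, 0], 0, 0.06], [[-0.045, -0.016, 0], 0, 0.06], [[-0.045, -0.016, 0], 0, 0.06], [[-0.045, -0.016, 0], 0, 0.06], [[-0.045, -0.016, 0], 0, 0.06], [[-0.045, -0.016, 0], 0, 0.06], [[-0.045, -0.016, 0], 0, 0.06], [[0, 0, 0], 0, 0.06], [[0, 0, 0], 0, 0.06], [[0, 0, 0], 0, 0.06]]' > path.dat && python3 inch.py path.dat
python3 - <<'E'
from h import *
cv2.imwrite('pics/w2.png',ctrl.capture('wrist')); w=ctrl.get_calibration('wrist')
for X in [(.453,-.24,.146),(.574,-.308,.146)]: print(proj(w,X))
go((.453,-.24,.13),20)
E
```

```text
time_s: 6.15
position: [0.7489, 0.3574, 0.3653]
ee_rot: [0.0, 0.747, 0.664, -0.001]
contact_force: [1.3, 0.5, 0.5]
finger_gap: 0.0435
grip_force: 0.0
time_s: 7.85
position: [0.457, -0.2347, 0.3653]
ee_rot: [-0.001, 0.747, 0.665, -0.0]
contact_force: [0.3, -0.5, 0.1]
finger_gap: 0.0603
grip_force: 0.0
[314.6433761  223.09804647]
[439.25309982 274.65322588]
turn -0.463 d [-0.0039 -0.006   0.2354] yaw now -6.5
```

View pics/w2.png

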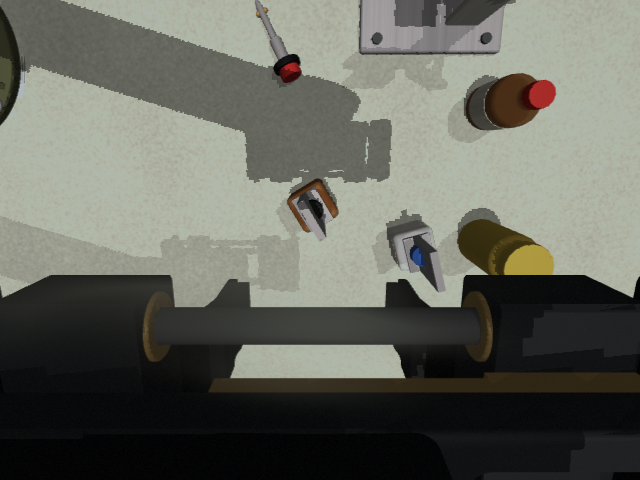

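The wrist view shows the amber tab near (315,212) and the clear tab near (430,262). The pin runs from its nose at (258,2) to its button at (290,70). I'll zoom in on the tabs.

```bash
python3 - <<'E'
import cv2
cv2.imwrite('pics/w2c.png',cv2.resize(cv2.imread('pics/w2.png')[170:300,270:460],None,fx=4,fy=4,interpolation=cv2.INTER_CUBIC))
E
```

```text
(no output)
```

View pics/w2c.png

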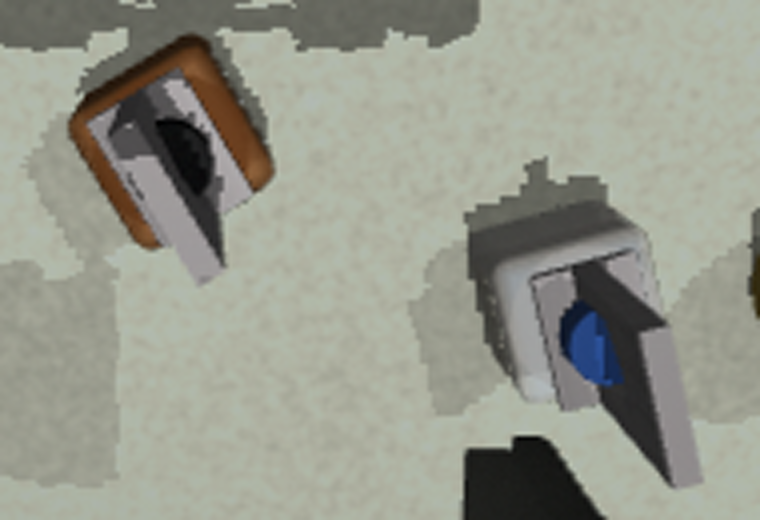

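```bash
python3 - <<'E'
from h import *
w=ctrl.get_calibration('wrist'); k=lambda x,y:(270+x/4,170+y/4)
for n,a,b in [('amber',(138,156),(214,275)),('clear',(653,327),(689,485))]:
    A=onz(w,k(*a),.146);B=onz(w,k(*b),.146);d=A-B;m=(A+B)/2;ang=np.degrees(np.arctan2(-d[0],d[1]))
    print(n,m.round(4),np.linalg.norm(d).round(4),'normal deg',ang.round(1)); go((m[0],m[1],.122),ang)
    X=m+.05*np.array([np.cos(np.radians(ang)),np.sin(np.radians(ang)),0]) 
N=onz(w,(258,2),.002);B=onz(w,(290,70),.017);print('pin',N,B)
for p in [(361,53),(503,52)]:print('base',onz(w,p,.006))
E
```

```text
amber [ 0.4523 -0.2409  0.146 ] 0.0355 normal deg 25.5
turn -0.559 d [-0.0038 -0.0073  0.2434] yaw now -6.5
clear [ 0.5726 -0.3047  0.146 ] 0.0442 normal deg 9.8
turn -0.284 d [-0.0889  0.1017  0.2434] yaw now -6.5
pin [0.412274   0.00858576 0.002     ] [ 0.4412339  -0.07351552  0.017     ]
base [ 0.52971873 -0.06227474  0.006     ]
base [ 0.70251084 -0.0809959   0.006     ]
```

```bash
echo '[[[0, 0, 0], -0.14, 0.05], [[0, 0, 0], -0.14, 0.05], [[0, 0, 0], -0.14, 0.05], [[0, 0, 0], -0.139, 0.05], [[0.0007, -0.0069, 0], 0, 0.05], [[0, 0, 0.05], 0, 0.05], [[0, 0, 0.05], 0, 0.05], [[0, 0, 0.05], 0, 0.05], [[0, 0, 0.04], 0, 0.05], [[0, 0, 0.03], 0, 0.05], [[0, 0, 0.0234], 0, 0.05], [[0, 0, 0], 0, 0.05]]' > path.dat && python3 inch.py path.dat 25
echo '[[[0, 0, 0], 0, 0], [[0, 0, 0], 0, 0], [[0, 0, 0], 0, 0], [[0, 0, 0], 0, 0], [[0, 0, 0], 0, 0], [[0, 0, 0], 0, 0]]' > path.dat && python3 inch.py path.dat
```

```text
time_s: 9.1
position: [0.4478, -0.2364, 0.1194]
ee_rot: [-0.003, 0.535, 0.845, -0.001]
contact_force: [0.0, -0.6, -0.5]
finger_gap: 0.0499
grip_force: 0.0
time_s: 9.7
position: [0.4505, -0.2382, 0.1229]
ee_rot: [0.0, 0.535, 0.845, 0.0]
contact_force: [-0.8, -0.3, 1.1]
finger_gap: 0.0098
grip_force: 0.0
```

```bash
echo '[[[0, 0, 0], 0, 0], [[0, 0, 0], 0, 0], [[0, 0, -0.01], 0, 0], [[0, 0, -0.03], 0, 0], [[0, 0, -0.03], 0, 0], [[0, 0, -0.03], 0, 0], [[0, 0, -0.03], 0, 0], [[0, 0, 0], 0.138, 0], [[0, 0, 0], 0.138, 0], [[0, 0, 0], 0.138, 0], [[0, 0, 0], 0.138, 0], [[0, 0, 0], 0, 0]]' > path.dat && python3 inch.py path.dat
python3 - <<'E'
from h import *
S=ctrl.get_calibration('scene')
cv2.imwrite('pics/s2.png',ctrl.capture('scene'))
a=cv2.imread('pics/s2.png')[150:350,170:530]; cv2.imwrite('pics/s2c.png',cv2.resize(a,None,fx=2.2,fy=2.2,interpolation=cv2.INTER_CUBIC))
E
```

```text
time_s: 10.9
position: [0.45, -0.2383, 0.2529]
ee_rot: [0.0, 0.745, 0.667, 0.0]
contact_force: [-0.1, -0.1, -1.0]
finger_gap: 0.0079
grip_force: 25.0
```

View pics/s2c.png

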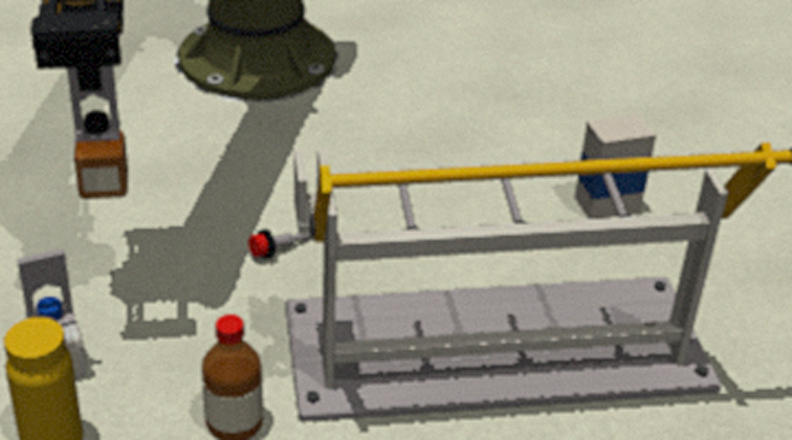

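Amber is held and hanging straight. I'll carry it to a spot in front of peg1.

```bash
echo '[[[0.02, 0.0025, 0], 0, 0], [[0.033, 0.004, 0], 0, 0], [[0.033, 0.004, 0], 0, 0], [[0.033, 0.004, 0], 0, 0], [[0.033, 0.004, 0], 0, 0], [[0.033, 0.004, 0], 0, 0], [[0.033, 0.004, 0], 0, 0], [[0.033, 0.004, 0], 0, 0], [[0.033, 0.004, 0], 0, 0], [[0.033, 0.004, 0], 0, 0], [[0.033, 0.004, 0], 0, 0], [[0.0326, 0.0036, 0], 0, 0], [[0.01, 0.001, 0], 0, 0], [[0, 0, 0.02], 0, 0], [[0, 0, 0.02], 0, 0], [[0, 0, 0], 0, 0], [[0, 0, 0], 0, 0]]' > path.dat && python3 inch.py path.dat
python3 - <<'E'
from h import *
go((.540,.1466,.213))
b=ctrl.capture('side'); a=ctrl.capture('scene')
m=np.zeros((600,800,3),np.uint8)
m[:,:400]=cv2.resize(b[120:300,270:390],(400,600),interpolation=cv2.INTER_CUBIC)
m[:500,400:]=cv2.resize(a[150:350,320:480],(400,500),interpolation=cv2.INTER_CUBIC)
cv2.imwrite('pics/m3.png',m)
E
```

```text
time_s: 12.65
position: [0.5399, 0.1462, 0.2128]
ee_rot: [0.0, 0.745, 0.668, -0.0]
contact_force: [-0.1, -0.3, -0.6]
finger_gap: 0.0077
grip_force: 25.0
turn 0.000 d [ 0.0004  0.0001 -0.0002] yaw now -6.2
```

View pics/m3.png

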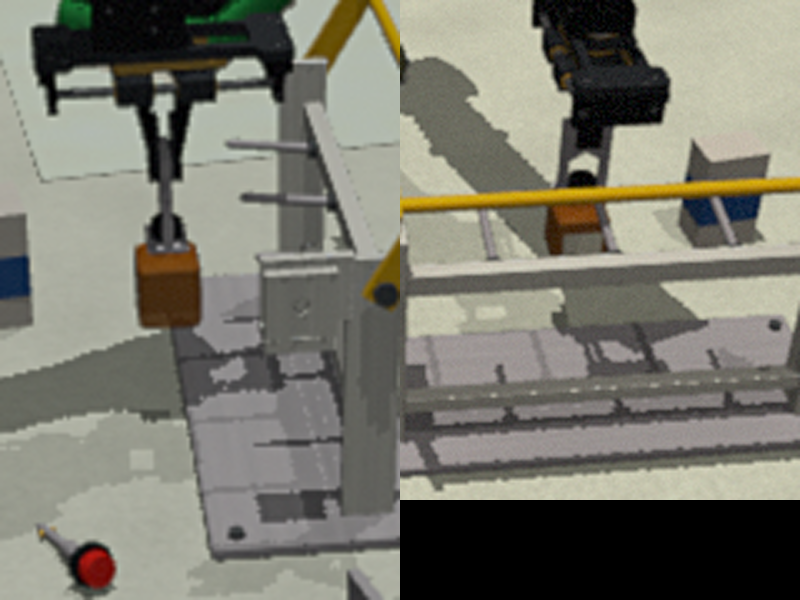

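The eye is level with peg1 and in line with it in both views, so I slide it on.

```bash
echo '[[[0, 0.015, 0], 0, 0], [[0, 0.02, 0], 0, 0], [[0, 0.015, 0], 0, 0], [[0, 0.01, 0], 0, 0], [[0, 0.01, 0], 0, 0], [[0, 0.008, 0], 0, 0], [[0, 0, 0], 0, 0], [[0, 0, 0.004], 0, 0], [[0, 0, 0.004], 0, 0], [[0, 0, 0.003], 0, 0], [[0, 0, 0.002], 0, 0], [[0, 0, 0], 0, 0], [[0, 0, 0], 0, 0]]' > path.dat && python3 inch.py path.dat
python3 - <<'E'
from h import *
b=ctrl.capture('side'); a=ctrl.capture('scene')
m=np.zeros((600,800,3),np.uint8)
m[:,:400]=cv2.resize(b[120:300,290:410],(400,600),interpolation=cv2.INTER_CUBIC)
m[:500,400:]=cv2.resize(a[150:350,320:480],(400,500),interpolation=cv2.INTER_CUBIC)
cv2.imwrite('pics/m4.png',m)
E
```

```text
time_s: 14.05
position: [0.6174, 0.1382, 0.2021]
ee_rot: [0.0, 0.745, 0.667, 0.001]
contact_force: [-3.1, -0.8, 9.3]
finger_gap: 0.0077
grip_force: 25.0
```

View pics/m4.png

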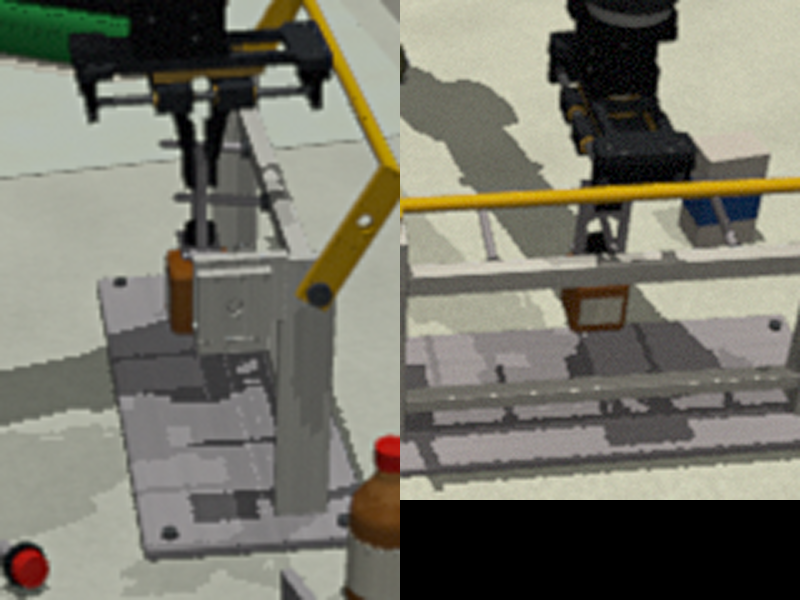

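Amber is on peg1, with the peg tip showing through the eye and 9 N of support. I release it and check by colour blob that the clear bottle and pin haven't moved.

```bash
cat >> h.py <<'E'
def blob(im,kind,roi):
    x0,y0,x1,y1=roi; h=cv2.cvtColor(im[y0:y1,x0:x1],cv2.COLOR_BGR2HSV)
    m={'blue':cv2.inRange(h,(105,150,60),(130,255,255)),'red':cv2.inRange(h,(0,180,80),(6,255,255))|cv2.inRange(h,(174,180,80),(180,255,255))}[kind]
    ys,xs=np.nonzero(m); return (round(xs.mean()+x0,1),round(ys.mean()+y0,1),len(xs)) if len(xs) else None
E
echo '[[[0, 0, -0.002], 0, 0.015], [[0, 0, 0], 0, 0.03], [[0, 0, 0], 0, 0.03], [[0, 0, 0], 0, 0.03], [[0, 0, -0.02], 0, 0.03], [[0, 0, -0.04], 0, 0.03], [[0, 0, -0.05], 0, 0.03], [[0, 0, -0.04], 0, 0.03], [[0, 0, 0], 0, 0.05]]' > path.dat && python3 inch.py path.dat
python3 - <<'E'
from h import *
b=ctrl.capture('side'); a=ctrl.capture('scene')
cv2.imwrite('pics/side5.png',b);cv2.imwrite('pics/scene5.png',a)
for n,i,r1,r2 in [('side0',cv2.imread('pics/side0.png'),(365,300,395,345),(285,275,310,300)),('now',b,(365,300,395,345),(285,275,310,300))]: print(n,blob(i,'blue',r1),blob(i,'red',r2))
for i in (cv2.imread('pics/scene0.png'),a): print(blob(i,'blue',(175,270,215,310)),blob(i,'red',(270,245,310,275)))
# difference in general between m4 moment and now at bottle / bystanders
d=cv2.absdiff(b,cv2.imread('pics/side0.png')).max(2)>50
print(np.array([[d[y:y+40,x:x+40].sum() for x in range(240,480,40)] for y in range(240,400,40)]))
go((.5726,-.3047,.122),9.8)
E
```

```text
time_s: 15.05
position: [0.6198, 0.1387, 0.3587]
ee_rot: [0.003, 0.745, 0.667, 0.005]
contact_force: [1.6, 0.6, -0.3]
finger_gap: 0.0329
grip_force: 0.0
side0 (np.float64(377.5), np.float64(322.5), 67) (np.float64(298.5), np.float64(289.9), 93)
now (np.float64(377.4), np.float64(322.5), 68) (np.float64(298.5), np.float64(289.9), 93)
(np.float64(192.2), np.float64(289.3), 80) (np.float64(287.4), np.float64(260.7), 65)
(np.float64(192.4), np.float64(289.4), 77) (np.float64(287.4), np.float64(260.7), 67)
[[507 124  72  78   0   0]
 [  0 431  76   0   0   0]
 [  0 510 261   0   0   0]
 [  0   0   0   0   0   0]]
turn -0.280 d [-0.429  -0.12    0.2303] yaw now -6.3
```

```bash
echo '[[[0, 0, 0], -0.14, 0.05], [[-0.02, -0.0055, 0], -0.14, 0.05], [[-0.039, -0.011, 0], 0, 0.05], [[-0.039, -0.011, 0], 0, 0.05], [[-0.039, -0.011, 0], 0, 0.05], [[-0.039, -0.011, 0], 0, 0.05], [[-0.039, -0.011, 0], 0, 0.05], [[-0.039, -0.011, 0], 0, 0.05], [[-0.039, -0.011, 0], 0, 0.05], [[-0.039, -0.011, 0], 0, 0.05], [[-0.039, -0.011, 0], 0, 0.05], [[-0.039, -0.011, 0], 0, 0.05], [[-0.019, -0.0045, 0], 0, 0.05], [[0, 0, 0], 0, 0.05], [[0, 0, 0], 0, 0.05]]' > path.dat && python3 inch.py path.dat
python3 - <<'E'
from h import *
go((.5726,-.3047,.122),9.8)
E
```

```text
time_s: 16.65
position: [0.5688, -0.3036, 0.3496]
ee_rot: [-0.002, 0.644, 0.765, -0.0]
contact_force: [-0.2, 1.4, -0.4]
finger_gap: 0.0499
grip_force: 0.0
turn -0.001 d [-0.0018  0.0035  0.2276] yaw now 9.8
```

```bash
echo '[[[-0.0018, 0.003, 0.03], 0, 0.05], [[0, 0, 0.05], 0, 0.05], [[0, 0, 0.05], 0, 0.05], [[0, 0, 0.04], 0, 0.05], [[0, 0, 0.03], 0, 0.05], [[0, 0, 0.0256], 0, 0.05], [[0, 0, 0], 0, 0.05], [[0, 0, 0], 0, 0], [[0, 0, 0], 0, 0], [[0, 0, 0], 0, 0], [[0, 0, 0], 0, 0], [[0, 0, 0], 0, 0], [[0, 0, 0], 0, 0], [[0, 0, 0], 0, 0], [[0, 0, 0], 0, 0]]' > path.dat && python3 inch.py path.dat
python3 - <<'E'
from h import *
go((.528,.0474,.253),-6.2)
E
```

```text
time_s: 18.15
position: [0.5726, -0.3056, 0.1263]
ee_rot: [0.0, 0.644, 0.765, 0.0]
contact_force: [-0.7, 0.7, 2.6]
finger_gap: 0.008
grip_force: 25.0
turn 0.279 d [ 0.3461 -0.0825 -0.1267] yaw now 9.8
```

```bash
echo '[[[0, 0, -0.01], 0, 0], [[0, 0, -0.03], 0, 0], [[0, 0, -0.03], 0, 0], [[0, 0, -0.03], 0, 0], [[0, 0, -0.03], 0, 0], [[0, 0, -0.01], 0.14, 0], [[0, 0, 0], 0.139, 0], [[0, -0.02, 0], 0, 0], [[0, -0.03, 0], 0, 0], [[0, -0.0325, 0], 0, 0], [[0.02, 0, 0], 0, 0], [[0.035, 0, 0], 0, 0], [[0.035, 0, 0], 0, 0], [[0.035, 0, 0], 0, 0], [[0.035, 0, 0], 0, 0], [[0.035, 0, 0], 0, 0], [[0.035, 0, 0], 0, 0], [[0.035, 0, 0], 0, 0], [[0.035, 0, 0], 0, 0], [[0.02, 0, 0], 0, 0]]' > path.dat && python3 inch.py path.dat
echo '[[[0.02, 0, 0], 0, 0], [[0.006, 0, 0], 0, 0], [[0, 0, 0.02], 0, 0], [[0, 0, 0.02], 0, 0], [[0, 0, 0.01], 0, 0], [[0, 0, 0], 0, 0], [[0, 0, 0], 0, 0]]' > path.dat && python3 inch.py path.dat
python3 - <<'E'
from h import *
go((.529,.0475,.2164),-6.2)
a=ctrl.capture('scene');b=ctrl.capture('side')
S=ctrl.get_calibration('scene');D=ctrl.get_calibration('side')
for i,r in((a,(320,190,400,240)),(b,(300,150,400,230))): print(blob(i,'blue',r))
P=[.6379,.1356,-.1188];p,R=tool()
print('expected cap', proj(S,p-[0,0,.044]),proj(D,p-[0,0,.044]))
cv2.imwrite('pics/side6.png',b);cv2.imwrite('pics/scene6.png',a)
E
```

```text
time_s: 20.15
position: [0.5247, 0.0251, 0.2661]
ee_rot: [-0.0, 0.743, 0.669, 0.0]
contact_force: [0.7, -1.1, -1.4]
finger_gap: 0.0077
grip_force: 25.0
time_s: 20.85
position: [0.5282, 0.0469, 0.2167]
ee_rot: [0.0, 0.745, 0.667, 0.0]
contact_force: [-0.3, -0.0, -1.8]
finger_gap: 0.0078
grip_force: 25.0
turn -0.001 d [0.0007 0.0007 0.0003] yaw now -6.3
(np.float64(347.7), np.float64(223.5), 39)
(np.float64(322.6), np.float64(206.7), 30)
expected cap [347.82709329 223.08484508] [322.29883796 204.08190017]
```

The cap sits where it should in both views, so I slide the clear bottle onto peg0.

```bash
echo '[[[0, 0.015, 0], 0, 0], [[0, 0.02, 0], 0, 0], [[0, 0.015, 0], 0, 0], [[0, 0.01, 0], 0, 0], [[0, 0.01, 0], 0, 0], [[0, 0.008, 0], 0, 0], [[0, 0, 0], 0, 0], [[0, 0, 0.004], 0, 0], [[0, 0, 0.004], 0, 0], [[0, 0, 0.003], 0, 0], [[0, 0, 0.002], 0, 0], [[0, 0, 0], 0, 0], [[0, 0, 0], 0, 0]]' > path.dat && python3 inch.py path.dat
python3 - <<'E'
from h import *
b=ctrl.capture('side'); a=ctrl.capture('scene')
m=np.zeros((600,800,3),np.uint8)
m[:,:400]=cv2.resize(b[120:300,290:410],(400,600),interpolation=cv2.INTER_CUBIC)
m[:500,400:]=cv2.resize(a[150:350,320:480],(400,500),interpolation=cv2.INTER_CUBIC)
cv2.imwrite('pics/m7.png',m)
E
```

```text
time_s: 22.25
position: [0.6055, 0.0385, 0.2055]
ee_rot: [0.001, 0.744, 0.668, 0.001]
contact_force: [-3.7, 0.0, 7.8]
finger_gap: 0.0075
grip_force: 25.0
```

View pics/m7.png

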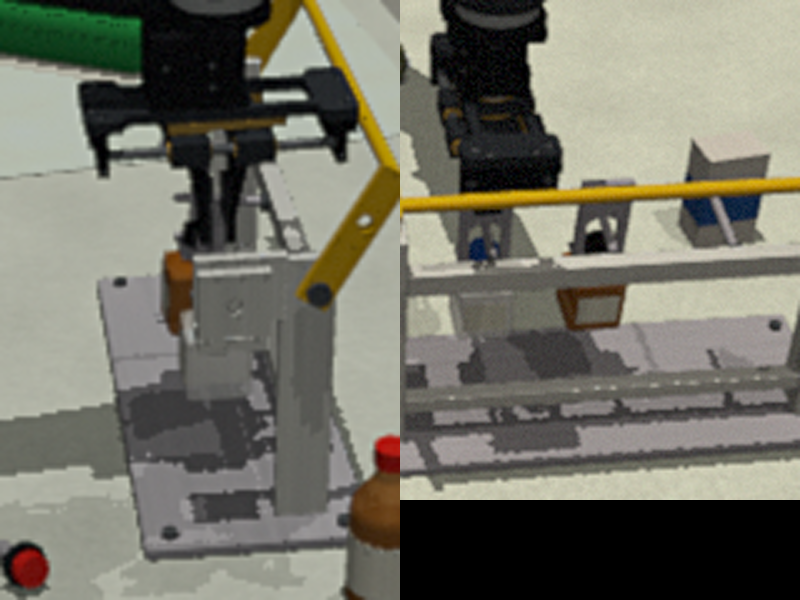

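Both bottles hang on their own pegs. I release and go back to the bar grip.

```bash
echo '[[[0, 0, -0.002], 0, 0.015], [[0, 0, 0], 0, 0.03], [[0, 0, 0], 0, 0.03], [[0, 0, 0], 0, 0.03], [[0, 0, -0.02], 0, 0.03], [[0, 0, -0.04], 0, 0.03], [[0, 0, -0.05], 0, 0.03], [[0, 0, -0.05], 0, 0.03], [[0, 0, 0], 0, 0.05]]' > path.dat && python3 inch.py path.dat
python3 - <<'E'
from h import *
go((.7505,.3585,.277),-6.2)
a=ctrl.capture('scene');b=ctrl.capture('side')
print(blob(a,'blue',(320,200,400,290)),blob(b,'red',(285,275,310,300)))
E
```

```text
time_s: 23.25
position: [0.608, 0.0389, 0.3732]
ee_rot: [0.004, 0.744, 0.668, 0.005]
contact_force: [0.2, 0.1, 0.5]
finger_gap: 0.0329
grip_force: 0.0
turn -0.000 d [0.3331 0.1072 0.0962] yaw now -6.2
(np.float64(350.3), np.float64(248.5), 38) (np.float64(298.5), np.float64(290.0), 90)
```

```bash
echo '[[[0.0333, 0.0107, 0], 0, 0.05], [[0.0333, 0.0107, 0], 0, 0.05], [[0.0333, 0.0107, 0], 0, 0.05], [[0.0333, 0.0107, 0], 0, 0.05], [[0.0333, 0.0107, 0], 0, 0.05], [[0.0333, 0.0107, 0], 0, 0.05], [[0.0333, 0.0107, 0], 0, 0.05], [[0.0333, 0.0107, 0], 0, 0.05], [[0.0333, 0.0107, 0], 0, 0.05], [[0.0333, 0.0107, 0], 0, 0.05], [[0, 0, 0], 0, 0.05], [[0, 0, 0.03], 0, 0.05], [[0, 0, 0.04], 0, 0.05], [[0, 0, 0.026], 0, 0.05], [[0, 0, 0], 0, 0.05], [[0, 0, 0], 0, 0], [[0, 0, 0], 0, 0], [[0, 0, 0], 0, 0], [[0, 0, 0], 0, 0], [[0, 0, 0], 0, 0]]' > path.dat && python3 inch.py path.dat 20
echo '[[[0, 0, 0], 0, 0], [[0, 0, 0], 0, 0], [[0, 0, 0], 0, 0]]' > path.dat && python3 inch.py path.dat
```

```text
time_s: 25.35
position: [0.7481, 0.3585, 0.27]
ee_rot: [0.0, 0.744, 0.668, 0.001]
contact_force: [-1.0, -0.8, -0.5]
finger_gap: 0.0176
grip_force: 0.0
time_s: 25.65
position: [0.7498, 0.3583, 0.2704]
ee_rot: [0.002, 0.745, 0.668, 0.003]
contact_force: [5.8, -0.3, 2.2]
finger_gap: 0.0113
grip_force: 20.0
```

```bash
echo '[[[0, -0.009, -0.0047], 0, 0], [[0, -0.0095, -0.0037], 0, 0], [[0, -0.0098, -0.0027], 0, 0], [[0, -0.0101, -0.0016], 0, 0], [[0, -0.0102, -0.0006], 0, 0], [[0, -0.0102, 0.0005], 0, 0], [[0, -0.0101, 0.0015], 0, 0], [[0, -0.0099, 0.0026], 0, 0], [[0, -0.0095, 0.0036], 0, 0], [[0, -0.0091, 0.0046], 0, 0], [[0, -0.0086, 0.0055], 0, 0], [[0, -0.0079, 0.0064], 0, 0], [[0, -0.0072, 0.0072], 0, 0], [[0, -0.0064, 0.0079], 0, 0], [[0, -0.0056, 0.0085], 0, 0], [[0, -0.0046, 0.0091], 0, 0], [[0, -0.0037, 0.0095], 0, 0], [[0, -0.0026, 0.0099], 0, 0]]' > path.dat && python3 inch.py path.dat
echo '[[[0, -0.0016, 0.0101], 0, 0], [[0, -0.0005, 0.008], 0, 0], [[0, 0, 0.004], 0, 0], [[0, 0, 0.002], 0, 0], [[0, 0, 0], 0, 0]]' > path.dat && python3 inch.py path.dat
```

```text
time_s: 27.45
position: [0.6066, 0.3748, 0.2059]
ee_rot: [0.001, 0.744, 0.668, 0.003]
contact_force: [9.0, 3.5, 1.4]
finger_gap: 0.0111
grip_force: 20.0
time_s: 27.95
position: [0.6058, 0.3751, 0.1904]
ee_rot: [0.001, 0.745, 0.667, 0.006]
contact_force: [-1.3, -2.5, 27.4]
finger_gap: 0.011
grip_force: 20.0
```

```bash
echo '[[[0, 0, -0.002], 0, 0], [[0, 0, 0], 0, 0.03], [[0, 0, 0], 0, 0.03], [[0, 0, -0.03], 0, 0.03], [[0, 0, -0.025], 0, 0.03], [[0, 0, 0], 0, 0], [[0, 0, 0], 0, 0], [[0, 0, 0], 0, 0], [[0, 0, 0.01], 0, 0], [[0, 0, 0.008], 0, 0], [[0, 0, 0], 0, 0]]' > path.dat && python3 inch.py path.dat
python3 - <<'E'
from h import *
go((.606,.374,.2125))
E
```

```text
time_s: 29.05
position: [0.6013, 0.3735, 0.2172]
ee_rot: [-0.0, 0.744, 0.668, -0.002]
contact_force: [-0.6, -0.0, -0.5]
finger_gap: 0.001
grip_force: 0.0
turn 0.000 d [0.001  0.0046 0.0047] yaw now -6.2
```

```bash
echo '[[[0, 0.004, 0.003], 0, 0], [[0, 0, 0.003], 0, 0], [[0, 0, 0.002], 0, 0], [[0, 0, 0], 0, 0]]' > path.dat && python3 inch.py path.dat; echo '[[[0, 0, 0.003], 0, 0], [[0, 0, 0.001], 0, 0], [[0, 0, 0], 0, 0]]' > path.dat && python3 inch.py path.dat
```

```text
time_s: 29.45
position: [0.6065, 0.3737, 0.2121]
ee_rot: [0.0, 0.744, 0.668, -0.0]
contact_force: [0.6, 0.4, 0.4]
finger_gap: 0.0007
grip_force: 0.0
time_s: 29.75
position: [0.6068, 0.374, 0.2113]
ee_rot: [0.0, 0.744, 0.668, 0.001]
contact_force: [-2.5, -1.6, 8.0]
finger_gap: 0.0004
grip_force: 4.1
```

```bash
echo '[[[0, 0, 0.003], 0, 0], [[0, 0, 0.002], 0, 0], [[0, 0, 0], 0, 0], [[0, 0, -0.01], 0, 0], [[0, 0, -0.03], 0, 0], [[0, 0, -0.05], 0, 0], [[0, 0, -0.05], 0, 0.087], [[0, 0, 0], 0, 0.087]]' > path.dat && python3 inch.py path.dat
python3 - <<'E'
from h import *
b=ctrl.capture('side');a=ctrl.capture('scene');cv2.imwrite('pics/side8.png',b);cv2.imwrite('pics/scene8.png',a)
print(blob(b,'red',(270,260,330,320)),blob(a,'red',(260,230,320,280)))
go((.43,-.035,.33),-6.2)
E
```

```text
time_s: 30.55
position: [0.6088, 0.375, 0.353]
ee_rot: [0.001, 0.744, 0.668, 0.007]
contact_force: [1.8, -0.7, 0.4]
finger_gap: 0.0094
grip_force: 0.0
(np.float64(298.5), np.float64(289.9), 93) (np.float64(287.4), np.float64(260.7), 65)
turn -0.000 d [-0.4258 -0.132   0.0155] yaw now -6.2
```

The bar is down. I go above the pin, with the fingers lined up along its axis.

```bash
echo '[[[-0.0426, -0.0132, 0], 0, 0.087], [[-0.0426, -0.0132, 0], 0, 0.087], [[-0.0426, -0.0132, 0], 0, 0.087], [[-0.0426, -0.0132, 0], 0, 0.087], [[-0.0426, -0.0132, 0], 0, 0.087], [[-0.0426, -0.0132, 0], 0, 0.087], [[-0.0426, -0.0132, 0], 0, 0.087], [[-0.0426, -0.0132, 0], 0, 0.087], [[-0.0426, -0.0132, 0], 0, 0.087], [[-0.0426, -0.0132, 0], 0, 0.087], [[0, 0, 0.01], 0.14, 0.087], [[0, 0, 0.01], 0.14, 0.087], [[0, 0, 0.01], 0.14, 0.087], [[0, 0, 0.01], 0.14, 0.087], [[0, 0, 0.01], 0.14, 0.087], [[0, 0, 0.02], 0.14, 0.087], [[0, 0, 0.02], 0.14, 0.087], [[0, 0, 0.02], 0.142, 0.087], [[0, 0, 0], 0, 0.087], [[0, 0, 0], 0, 0.087]]' > path.dat && python3 inch.py path.dat
python3 - <<'E'
from h import *
go((.43,-.035,.25),-70.5); print(ctrl.observe()['q'].round(2))
w=ctrl.get_calibration('wrist'); im=ctrl.capture('wrist');cv2.imwrite('pics/w9.png',im)
import json; json.dump({k:np.array(v).tolist() for k,v in w.items()},open('w9.json','w'))
print(blob(im,'red',(0,0,640,280)))
N=proj(w,(.4123,.0086,.002));B=proj(w,(.4412,-.0735,.017));print(N,B)
c=(N+B)/2; x0,y0=int(c[0]-100),int(max(c[1]-75,0)); print('crop',x0,y0)
cv2.imwrite('pics/w9c.png',cv2.resize(im[y0:y0+150,x0:x0+200],None,fx=4,fy=4,interpolation=cv2.INTER_CUBIC))
E
```

```text
time_s: 32.65
position: [0.4285, -0.0354, 0.2327]
ee_rot: [0.0, 0.985, 0.171, -0.001]
contact_force: [-0.9, 0.5, 0.6]
finger_gap: 0.0873
grip_force: 0.0
turn 0.003 d [ 0.0015  0.0001 -0.0173] yaw now -70.3
[-0.35 -0.18  0.33  1.95  0.06  1.36 -1.26]
(np.float64(361.6), np.float64(218.3), 133)
[271.57603576 214.43651316] [358.5356534  217.45696477]
crop 215 140
```

View pics/w9c.png

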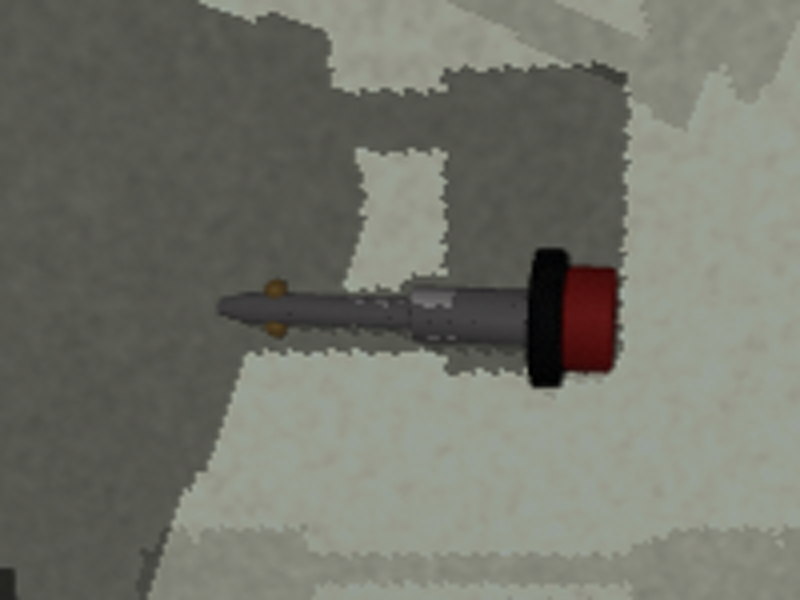

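The picture shows the pin lying along the tool's y axis, nose at crop (218,306), flange middle (548,318) and button end (617,320).

```bash
python3 - <<'E'
from h import *
import json
w={k:np.array(v) for k,v in json.load(open('w9.json')).items()}
k=lambda x,y:(215+x/4,140+y/4)
N=onz(w,k(218,306),.003);F=onz(w,k(548,318),.0175);B=onz(w,k(617,320),.020);H=onz(w,k(413,312),.0115)
print(N.round(4),F.round(4),B.round(4),np.linalg.norm(N-F),np.linalg.norm(F-H))
u=(N-F);u[2]=0;u/=np.linalg.norm(u);a=np.degrees(np.arctan2(u[1],u[0]));print('heading',a)
C=F-u*.006; print(C); go((C[0],C[1],.0265),a-180)
E
```

```text
[0.4098 0.0099 0.003 ] [ 0.4372 -0.0681  0.0175] [ 0.4428 -0.0838  0.02  ] 0.08394134870777434 0.03364966685255195
heading 109.38398081407135
[ 0.43920241 -0.07377651  0.0175    ]
turn 0.005 d [-0.0033  0.0395  0.2071] yaw now -70.3
```

```bash
echo '[[[-0.0033, 0.0395, 0], 0.005, 0.087], [[0, 0, 0.04], 0, 0.06], [[0, 0, 0.05], 0, 0.045], [[0, 0, 0.05], 0, 0.045], [[0, 0, 0.04], 0, 0.045], [[0, 0, 0.02], 0, 0.045], [[0, 0, 0], 0, 0.045], [[0, 0, 0], 0, 0.045], [[0, 0, 0], 0, 0.045]]' > path.dat && python3 inch.py path.dat 25
python3 - <<'E'
from h import *
go((.4392,-.0738,.0265),-70.6)
E
```

```text
time_s: 33.6
position: [0.4414, -0.0738, 0.0354]
ee_rot: [0.0, 0.986, 0.167, 0.002]
contact_force: [-0.1, 0.4, 0.4]
finger_gap: 0.0457
grip_force: 0.0
turn -0.002 d [-0.0021 -0.0008  0.0089] yaw now -70.7
```

```bash
echo '[[[-0.002, -0.0008, 0.0085], 0, 0.045], [[0, 0, 0], 0, 0.045], [[0, 0, 0], 0, 0.045]]' > path.dat && python3 inch.py path.dat
echo '[[[0, 0, 0], 0, 0], [[0, 0, 0], 0, 0], [[0, 0, 0], 0, 0], [[0, 0, 0], 0, 0], [[0, 0, 0], 0, 0], [[0, 0, 0], 0, 0], [[0, 0, 0], 0, 0]]' > path.dat && python3 inch.py path.dat
```

```text
time_s: 33.9
position: [0.4372, -0.0737, 0.0251]
ee_rot: [-0.0, 0.986, 0.167, 0.0]
contact_force: [0.3, 0.3, -0.0]
finger_gap: 0.0451
grip_force: 0.0
time_s: 34.6
position: [0.4371, -0.0737, 0.0248]
ee_rot: [0.0, 0.986, 0.167, 0.0]
contact_force: [-0.0, 0.6, -0.2]
finger_gap: 0.0139
grip_force: 24.0
```

The pin is pinched with the button fully in (14 mm gap). I lift, turn into line with the frame's y axis and move in front of the lug.

```bash
echo '[[[0, 0, -0.01], 0, 0], [[0, 0, -0.02], 0, 0], [[0, 0, -0.03], 0, 0], [[0, 0, -0.04], 0, 0], [[0, 0, -0.04], 0, 0], [[0, 0, -0.03], 0, 0], [[0, 0, -0.02], 0, 0], [[0, 0, 0], 0.11, 0], [[0, 0, 0], 0.11, 0], [[0, 0, 0], 0.11, 0], [[0, 0, 0], 0.115, 0], [[0, 0, 0], 0, 0]]' > path.dat && python3 inch.py path.dat
python3 - <<'E'
from h import *
go((.5823,-.1853,.213),-96.2)
S=ctrl.get_calibration('scene'); print('reagent',onz(S,(276,345),0),'wash',onz(S,(192,355),0))
w=ctrl.get_calibration('wrist');p,R=tool()
for f in (.087,0,-.1): print(proj(w,p-R[:,1]*f-[0,0,.009]))
im=ctrl.capture('side');print(blob(im,'red',(200,100,420,300)))
cv2.imwrite('pics/w10.png',ctrl.capture('wrist'))
E
```

```text
time_s: 35.8
position: [0.4371, -0.0739, 0.2155]
ee_rot: [0.0, 0.998, -0.055, 0.0]
contact_force: [-0.1, 0.5, -0.7]
finger_gap: 0.014
grip_force: 24.0
turn -0.002 d [0.1564 0.095  0.0025] yaw now -96.3
reagent [ 6.93289714e-01 -1.45750903e-01 -1.11022302e-16] wash [ 6.85130661e-01 -3.19878431e-01 -1.11022302e-16]
[131.2792398  292.93026802]
[316.98197941 292.91596303]
[530.55885326 292.89951084]
(np.float64(370.9), np.float64(245.3), 136)
```

```bash
echo '[[[0.03, 0.019, 0], 0, 0], [[0.03, 0.019, 0], 0, 0], [[0.03, 0.019, 0], 0, 0], [[0.03, 0.019, 0], 0, 0], [[0.0364, 0.019, 0.0025], 0, 0], [[0, 0, 0], 0, 0], [[0, 0, 0], 0, 0], [[0, 0, 0], 0, 0]]' > path.dat && python3 inch.py path.dat
python3 - <<'E'
from h import *
go((.5823,-.1853,.213),-96.2)
S=ctrl.get_calibration('scene');D=ctrl.get_calibration('side');p,R=tool();u=-R[:,1]
b=ctrl.capture('side');a=ctrl.capture('scene');cv2.imwrite('pics/side11.png',b);cv2.imwrite('pics/scene11.png',a)
M=np.array([.5955,-.064,.205])
for n,c in (('scene',S),('side',D)):
    print(n,'nose',proj(c,p+u*.087-[0,0,.008]),'btn',proj(c,p-u*.007-[0,0,.008]),'mouth',proj(c,M))
m=np.zeros((600,800,3),np.uint8)
m[:,:400]=cv2.resize(b[165:285,310:390],(400,600),interpolation=cv2.INTER_CUBIC)
m[:,400:]=cv2.resize(a[175:295,265:345],(400,600),interpolation=cv2.INTER_CUBIC)
cv2.imwrite('pics/m11.png',m)
E
```

```text
time_s: 36.7
position: [0.5816, -0.1845, 0.2126]
ee_rot: [-0.0, 0.999, -0.054, -0.0]
contact_force: [0.0, 0.8, -1.0]
finger_gap: 0.014
grip_force: 24.0
turn 0.000 d [ 0.0007  0.0007 -0.0004] yaw now -96.2
scene nose [287.75629958 235.78220992] btn [241.54420591 238.42948804] mouth [304.49032365 234.90325806]
side nose [362.47710452 218.61637186] btn [369.17111082 240.73951663] mouth [360.56488842 211.02438075]
```

View pics/m11.png

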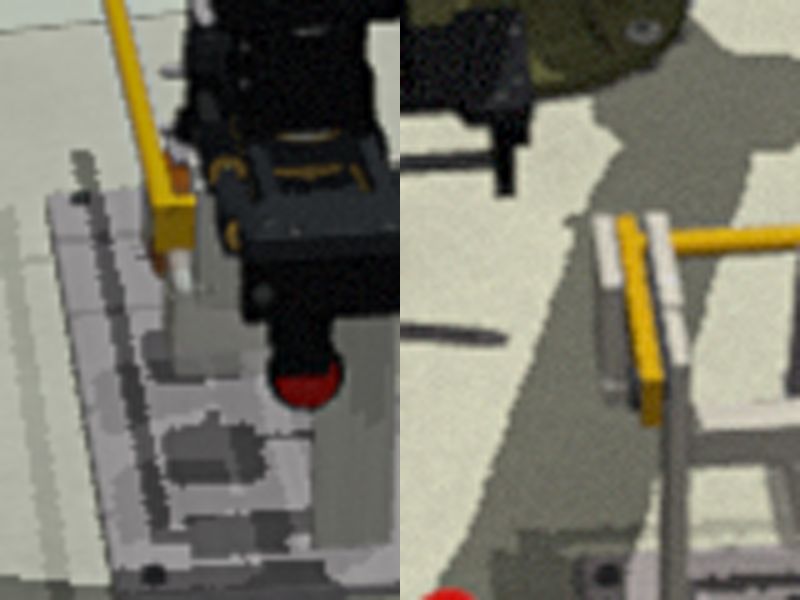

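In the scene half the shank runs from about (400,330) to its nose at (508,340), about 7 px below the level prediction. That suggests the pin is still nose-down. I'll measure it numerically.

```bash
python3 - <<'E'
from h import *
S=ctrl.get_calibration('scene')
a=cv2.imread('pics/scene11.png').astype(int);o=cv2.imread('pics/scene8.png').astype(int)
d=np.abs(a-o).max(2)
R0=range(225,256)
for u in range(238,294,2):
    col=d[225:256,u]; m=col>30; ys=np.nonzero(m)[0]+225
    print(u,(ys.min(),ys.max(),ys.mean().round(1)) if len(ys) else None, a[int(ys.mean()),u] if len(ys) else '')
p,R=tool();u=-R[:,1]
f=lambda s,h,t:proj(S,p+u*(.003+s)*1+np.array([0,0,-h-(s)*np.tan(t)]))
for h,t in [(.008,0),(.008,.17),(.011,.17)]: print(h,t,[f(s,h,t).round(1).tolist() for s in (-.005,.03,.05,.084)])
E
```

```text
238 (np.int64(225), np.int64(239), np.float64(232.0)) [ 9 10  3]
240 (np.int64(225), np.int64(244), np.float64(234.5)) [20  7 17]
242 (np.int64(233), np.int64(246), np.float64(239.5)) [ 12  14 110]
244 (np.int64(232), np.int64(247), np.float64(239.5)) [21 21 59]
246 (np.int64(231), np.int64(247), np.float64(239.0)) [13 11  9]
248 (np.int64(225), np.int64(243), np.float64(234.0)) [7 4 4]
250 (np.int64(225), np.int64(243), np.float64(234.0)) [13 13 11]
252 (np.int64(225), np.int64(243), np.float64(234.0)) [ 89 104 103]
254 (np.int64(237), np.int64(243), np.float64(240.0)) [73 70 74]
256 (np.int64(237), np.int64(243), np.float64(240.0)) [69 69 74]
258 (np.int64(237), np.int64(244), np.float64(240.5)) [74 76 77]
260 (np.int64(237), np.int64(244), np.float64(240.5)) [78 76 80]
262 (np.int64(238), np.int64(243), np.float64(240.5)) [65 63 66]
264 (np.int64(239), np.int64(243), np.float64(241.0)) [59 57 63]
266 (np.int64(239), np.int64(243), np.float64(241.0)) [60 59 61]
268 (np.int64(239), np.int64(243), np.float64(241.0)) [64 63 63]
270 (np.int64(240), np.int64(243), np.float64(241.5)) [59
[... 259 characters left out ...]
1 58 61]
280 (np.int64(240), np.int64(244), np.float64(242.0)) [68 67 71]
282 (np.int64(241), np.int64(244), np.float64(242.5)) [79 78 85]
284 (np.int64(241), np.int64(244), np.float64(242.5)) [74 75 77]
286 (np.int64(242), np.int64(255), np.float64(246.7)) [183 207 207]
288 (np.int64(252), np.int64(255), np.float64(253.5)) [147 167 164]
290 (np.int64(248), np.int64(255), np.float64(251.1)) [ 99 111 109]
292 (np.int64(243), np.int64(254), np.float64(248.5)) [ 89 102  99]
0.008 0 [[244.1, 238.1], [261.4, 237.1], [271.2, 236.5], [287.9, 235.5]]
0.008 0.17 [[244.1, 237.7], [261.5, 239.1], [271.4, 239.9], [288.0, 241.2]]
0.011 0.17 [[244.2, 238.9], [261.6, 240.3], [271.4, 241.1], [288.0, 242.4]]
```

The pin sits about 10° nose-down in the grip. I'll level it by pressing the shank gently down on the flat lug top at z 0.230.

```bash
cat > tilt.py <<'E'
from h import *
S=ctrl.get_calibration('scene'); p,R=tool(); u=-R[:,1]
a=ctrl.capture('scene').astype(int); o=cv2.imread('pics/scene8.png').astype(int); d=np.abs(a-o).max(2)
X=[]
A=proj(S,p+u*.012-[0,0,.009]);B=proj(S,p+u*.076-[0,0,.009])
for c in range(int(A[0])+2,int(B[0])-1):
    v=int(proj(S,p+u*.04-[0,0,.012])[1]); ys=np.nonzero(d[v-11:v+12,c]>30)[0]+v-11
    if 3<=len(ys)<=10: X.append((c,ys.mean(),len(ys)))
X=np.array(X); X=X[X[:,2]<=np.median(X[:,2])+1]
def res(k): # k = height below TCP at s=0 (flange x -37), tilt
    r=[]
    for c,v,_ in X:
        s=least_squares(lambda s:proj(S,p+u*s[0]-[0,0,k[0]+s[0]*np.tan(k[1])])[0]-c,[.04]).x[0]
        r.append(proj(S,p+u*s-[0,0,k[0]+s*np.tan(k[1])])[1]-v)
    return r
s=least_squares(res,[.009,.1],loss='soft_l1'); print('h %.4f tilt %.3f n %d rms %.2f'%(s.x[0],s.x[1],len(X),np.std(res(s.x))),'TCP',p.round(4),'u',u.round(3))
E
python3 tilt.py
echo '[[[0, 0, -0.02], 0, 0], [[0, 0, -0.03], 0, 0], [[0, 0, -0.005], 0, 0], [[0, -0.03, 0], 0, 0], [[0, -0.03, 0], 0, 0], [[0, 0, 0], 0, 0], [[0, 0, 0.002], 0, 0], [[0, 0, 0], 0, 0]]' > path.dat && python3 inch.py path.dat
```

```text
h 0.0107 tilt 0.178 n 18 rms 0.23 TCP [ 0.5818 -0.1843  0.2132] u [0.108 0.994 0.001]
time_s: 37.65
position: [0.5881, -0.1266, 0.2651]
ee_rot: [0.0, 0.998, -0.055, -0.0]
contact_force: [-0.0, -0.3, -0.2]
finger_gap: 0.0141
grip_force: 24.0
```

```bash
echo '[[[0, 0, 0.004], 0, 0], [[0, 0, 0.004], 0, 0], [[0, 0, 0], 0, 0], [[0, 0, 0], 0, 0]]' > path.dat && python3 inch.py path.dat; echo '[[[0, 0, 0.004], 0, 0], [[0, 0, 0.004], 0, 0], [[0, 0, 0], 0, 0], [[0, 0, 0], 0, 0]]' > path.dat && python3 inch.py path.dat;echo '[[[0, 0, 0.003], 0, 0], [[0, 0, 0], 0, 0], [[0, 0, 0], 0, 0]]' > path.dat && python3 inch.py path.dat
```

```text
time_s: 38.05
position: [0.5886, -0.1259, 0.2571]
ee_rot: [0.0, 0.998, -0.055, -0.0]
contact_force: [0.8, 0.2, -0.6]
finger_gap: 0.0138
grip_force: 24.0
time_s: 38.45
position: [0.5888, -0.1255, 0.2493]
ee_rot: [-0.0, 0.999, -0.055, 0.0]
contact_force: [0.5, 0.2, -1.2]
finger_gap: 0.0134
grip_force: 24.4
time_s: 38.75
position: [0.589, -0.1258, 0.2468]
ee_rot: [0.0, 0.998, -0.055, 0.0]
contact_force: [0.2, -1.0, 0.9]
finger_gap: 0.0135
grip_force: 24.3
```

```bash
python3 tilt.py
```

```text
h 0.0116 tilt 0.088 n 12 rms 0.12 TCP [ 0.589  -0.1258  0.2468] u [ 0.11   0.994 -0.   ]
```

```bash
echo '[[[0, 0, 0.003], 0, 0], [[0, 0, 0.002], 0, 0], [[0, 0, 0], 0, 0], [[0, 0, 0], 0, 0]]' > path.dat && python3 inch.py path.dat; python3 tilt.py
```

```text
time_s: 39.2
position: [0.5888, -0.1258, 0.2415]
ee_rot: [0.0, 0.998, -0.055, 0.0]
contact_force: [1.5, -1.7, 1.3]
finger_gap: 0.0135
grip_force: 25.4
h 0.0113 tilt 0.004 n 12 rms 0.17 TCP [ 0.5888 -0.1258  0.2415] u [ 0.11   0.994 -0.   ]
```

The pin is level and resting on the lug, so its axis is 7.5 mm below the TCP. Next, the lateral offset of pin and hole as the side camera sees them.

```bash
echo '[[[0, 0, -0.006], 0, 0], [[0, 0, -0.01], 0, 0], [[0, 0.03, 0], 0, 0], [[0, 0.03, 0], 0, 0], [[0, 0, 0.025], 0, 0], [[0, 0, 0.02], 0, 0], [[0, 0, 0], 0, 0], [[0, 0, 0], 0, 0]]' > path.dat && python3 inch.py path.dat; python3 tilt.py; python3 - <<'E'
from h import *
D=ctrl.get_calibration('side');p,R=tool();u=-R[:,1];b=ctrl.capture('side')
r=blob(b,'red',(340,215,395,260)); print('red',r)
h=cv2.cvtColor(b[215:260,340:395],cv2.COLOR_BGR2HSV); m=(cv2.inRange(h,(0,180,80),(6,255,255))|cv2.inRange(h,(174,180,80),(180,255,255)))>0
for row in range(45):
    xs=np.nonzero(m[row])[0]
    if len(xs): print(row+215,xs.min()+340,xs.max()+340)
print('btn rear predicted at axis',proj(D,p-u*.007-[0,0,.0075]),'top',proj(D,p-u*.007+[0,0,.0055]),'bot',proj(D,p-u*.007-[0,0,.0205]))
for f in ('side0','side8'): print(f); print(cv2.imread(f'pics/{f}.png',0)[205:219,352:372])
E
```

```text
time_s: 40.05
position: [0.5825, -0.1846, 0.213]
ee_rot: [-0.0, 0.999, -0.054, 0.0]
contact_force: [-0.9, 0.0, -0.4]
finger_gap: 0.0133
grip_force: 25.0
h 0.0094 tilt 0.056 n 18 rms 0.14 TCP [ 0.5825 -0.1846  0.213 ] u [0.109 0.994 0.   ]
red (np.float64(372.3), np.float64(241.7), 44)
238 377 377
239 377 377
240 371 377
241 367 377
242 367 376
243 368 375
244 369 374
btn rear predicted at axis [369.82759847 240.09139909] top [369.9372859  234.77889863] bot [369.71905612 245.34843991]
side0
[[ 92  95  94  95  94  93  91  92  92  94  94  96  96  92  95  96  94  96
   96  85]
 [ 96  96  96  95  93  91  93  93  92  94  97  97  95  94  97  95  95  96
   97  85]
 [ 95  93  96  93  94  93  92  94  93  94  94  97  97  94  96  96  95  95
   97  85]
 [ 95  96  95  93  94  92  93  94  91  95  94  97  95  90  94  95  96  96
   98  84]
 [ 94  96  96  95  91  93  92  90  85  91  93  96  96  94  94  94  95  97
   97  85]
 [ 94  95  96  94  93  91  83  78  82  81  80  95  95  94  95  97  94  96
   98  87]
 [ 94  96  95  95  94  89  79  80  79  74  75  93  96  95  95  95  96  96
   97  89]
 [ 94  96 
[... 1082 characters left out ...]
  98  99
   99  86]
 [ 95  97  96  95  95  89  70  68  69  72  75  95  96  96  96  96  96  97
   97  85]
 [ 95  97  96  95  94  93  76  86  87  91  99  98  96  94  97  96  96  98
   98  87]
 [ 95  96  95  95  94  95  89  83  91 129 110 100  96  95  97  95  96  96
   98  89]
 [ 96  97  98  95  93  92  94 106 119 104  96  97  97  95  97  95  96  98
   98  88]
 [ 95  96  96  96  95  92  92  96  97  87  94  98  97  97  95  95  98  97
   97  91]
 [ 96  98  96  93  95  94  93  95  95  94  95  97  96  96  96  94  96  96
   96 100]
 [ 95  97  95  96  95  94  94  95  94  96  95  99  96  96  96  96  97  96
   98 103]
 [ 96  99  95  94  96  94  94  93  95  96  96 100  97  96  96  94  96  96
   96 105]]
```

```bash
echo '[[[0, 0, -0.025], 0, 0], [[0, 0, -0.025], 0, 0], [[0, -0.03, 0], 0, 0], [[0, -0.03, 0], 0, 0], [[0, 0, 0.01], 0, 0], [[0, 0, 0.007], 0, 0], [[0, 0, 0.004], 0, 0], [[0, 0, 0.004], 0, 0], [[0, 0, 0], 0, 0], [[0, 0, 0], 0, 0]]' > path.dat && python3 inch.py path.dat; python3 tilt.py;  echo '[[[0, 0, -0.01], 0, 0], [[0, 0, -0.01], 0, 0], [[0, 0.03, 0], 0, 0], [[0, 0.03, 0], 0, 0], [[0, 0, 0.025], 0, 0], [[0, 0, 0], 0, 0], [[0, 0, 0], 0, 0], [[0, 0, 0], 0, 0]]' > path.dat && python3 inch.py path.dat;python3 tilt.py; python3 tilt.py
```

```text
time_s: 41.15
position: [0.589, -0.127, 0.2384]
ee_rot: [0.0, 0.998, -0.056, 0.001]
contact_force: [-1.8, -2.5, 4.1]
finger_gap: 0.0134
grip_force: 27.0
h 0.0121 tilt -0.064 n 12 rms 0.31 TCP [ 0.589  -0.127   0.2384] u [ 0.111  0.994 -0.001]
time_s: 42.0
position: [0.5831, -0.184, 0.2334]
ee_rot: [-0.0, 0.999, -0.054, 0.001]
contact_force: [0.5, -0.5, -1.3]
finger_gap: 0.0134
grip_force: 26.0
h 0.0098 tilt 0.013 n 18 rms 0.18 TCP [ 0.5831 -0.184   0.2334] u [0.107 0.994 0.   ]
h 0.0098 tilt 0.014 n 18 rms 0.18 TCP [ 0.5831 -0.1842  0.2336] u [0.107 0.994 0.   ]
```

```bash
echo '[[[-0.0045, 0, 0.01], 0, 0], [[0, 0, 0.0106], 0, 0], [[0, 0, 0], 0, 0], [[0, -0.015, 0], 0, 0], [[0, -0.012, 0], 0, 0], [[0, 0, 0], 0, 0], [[0, 0, 0], 0, 0]]' > path.dat && python3 inch.py path.dat; python3 tilt.py; echo '[[[0, -0.006, 0], 0, 0], [[0, -0.006, 0], 0, 0], [[0, 0, 0], 0, 0], [[0, 0, 0], 0, 0]]' > path.dat && python3 inch.py path.dat
```

```text
time_s: 42.8
position: [0.5812, -0.1569, 0.2122]
ee_rot: [0.0, 0.999, -0.054, 0.0]
contact_force: [0.1, 0.4, -1.2]
finger_gap: 0.0133
grip_force: 26.0
h 0.0118 tilt -0.022 n 17 rms 0.19 TCP [ 0.5812 -0.1569  0.2122] u [ 0.107  0.994 -0.   ]
time_s: 43.25
position: [0.5821, -0.1457, 0.2119]
ee_rot: [0.0, 0.999, -0.054, 0.0]
contact_force: [0.4, -0.6, -1.5]
finger_gap: 0.0136
grip_force: 26.0
```

```bash
echo '[[[0, -0.004, 0], 0, 0], [[0, 0, 0], 0, 0], [[0, 0, 0], 0, 0]]' > path.dat && python3 inch.py path.dat; echo '[[[0, -0.004, 0], 0, 0], [[0, 0, 0], 0, 0], [[0, 0, 0], 0, 0]]' > path.dat && python3 inch.py path.dat;echo '[[[0, -0.004, 0], 0, 0], [[0, 0, 0], 0, 0], [[0, 0, 0], 0, 0]]' > path.dat && python3 inch.py path.dat
```

```text
time_s: 43.55
position: [0.5825, -0.1419, 0.2119]
ee_rot: [0.0, 0.999, -0.055, 0.0]
contact_force: [-0.2, -0.5, -1.3]
finger_gap: 0.0133
grip_force: 26.0
time_s: 43.85
position: [0.583, -0.1378, 0.2118]
ee_rot: [0.0, 0.999, -0.055, 0.0]
contact_force: [-0.2, 0.3, -0.7]
finger_gap: 0.0133
grip_force: 26.0
time_s: 44.15
position: [0.5833, -0.1338, 0.2118]
ee_rot: [-0.0, 0.999, -0.055, 0.0]
contact_force: [0.1, -0.5, -0.3]
finger_gap: 0.0132
grip_force: 26.0
```

```bash
echo '[[[0, -0.004, 0], 0, 0], [[0, -0.004, 0], 0, 0], [[0, 0, 0], 0, 0], [[0, 0, 0], 0, 0]]' > path.dat && python3 inch.py path.dat; echo '[[[0, -0.004, 0], 0, 0], [[0, -0.004, 0], 0, 0], [[0, 0, 0], 0, 0], [[0, 0, 0], 0, 0]]' > path.dat && python3 inch.py path.dat; python3 - <<'E'
from h import *
S=ctrl.get_calibration('scene');p,R=tool();u=-R[:,1]
a=ctrl.capture('scene');o=cv2.imread('pics/scene8.png');cv2.imwrite('pics/scene12.png',a)
for s in (-.003,.007,.037,.05,.087): print(s,proj(S,p+u*s-[0,0,.0075]).round(1))
d=np.abs(a.astype(int)-o).max(2)[222:250,262:320]>30
for r in d: print(''.join('#' if v else '.' for v in r))
E
```

```text
time_s: 44.55
position: [0.5843, -0.1258, 0.2118]
ee_rot: [0.0, 0.999, -0.054, 0.0]
contact_force: [-0.7, 0.9, -1.0]
finger_gap: 0.0136
grip_force: 26.0
time_s: 44.95
position: [0.5852, -0.1178, 0.2119]
ee_rot: [0.0, 0.999, -0.055, 0.0]
contact_force: [-0.2, -0.6, -1.1]
finger_gap: 0.0133
grip_force: 26.0
-0.003 [276.2 235.5]
0.007 [281.1 235.2]
0.037 [295.7 234.4]
0.05 [302. 234.]
0.087 [319.9 233. ]
......#######.....#######.................################
......######......#######.................################
......#######.....#######.................##########.#####
.......######.....#######.................##########.#####
.......######.....######..................##########.#####
.......######.....######...................###############
.......######.....######...................##########.####
........#####..#########...................##########.####
.......######.##########...................##########.####
.......#################...................##########.####
.......##################...................###.#####.####
........###########################...#.......
[... 256 characters left out ...]
.....#######################..............#####.###
............######################...............#####....
............##############.......................#####....
............########..............................####....
.............#######................................###...
.............#######.................................#....
...............#####......................................
................####......................................
..........................................................
..........................................................
..........................................................
..........................................................
```

The shank vanishes at the lug face and meets no resistance, so it is entering the hole. I keep going.

```bash
echo '[[[0, -0.004, 0], 0, 0], [[0, 0, 0], 0, 0], [[0, -0.004, 0], 0, 0], [[0, 0, 0], 0, 0], [[0, 0, 0], 0, 0]]' > path.dat && python3 inch.py path.dat; echo '[[[0, -0.003, 0], 0, 0], [[0, 0, 0], 0, 0], [[0, 0, 0], 0, 0]]' > path.dat && python3 inch.py path.dat; echo '[[[0, -0.002, 0], 0, 0], [[0, 0, 0], 0, 0], [[0, 0, 0], 0, 0]]' > path.dat && python3 inch.py path.dat;echo '[[[0, -0.002, 0], 0, 0], [[0, 0, 0], 0, 0], [[0, 0, 0], 0, 0]]' > path.dat && python3 inch.py path.dat
```

```text
time_s: 45.5
position: [0.586, -0.1099, 0.2119]
ee_rot: [-0.0, 0.999, -0.055, 0.0]
contact_force: [-0.2, 0.6, -0.7]
finger_gap: 0.0131
grip_force: 26.0
time_s: 45.8
position: [0.5864, -0.107, 0.2118]
ee_rot: [0.0, 0.999, -0.055, 0.0]
contact_force: [-0.6, -0.9, -0.2]
finger_gap: 0.0132
grip_force: 26.0
time_s: 46.1
position: [0.5865, -0.1051, 0.2119]
ee_rot: [0.0, 0.999, -0.055, 0.0]
contact_force: [-0.3, 0.6, -1.0]
finger_gap: 0.013
grip_force: 26.0
time_s: 46.4
position: [0.5868, -0.1031, 0.2119]
ee_rot: [0.0, 0.999, -0.055, 0.0]
contact_force: [0.1, -0.1, -0.5]
finger_gap: 0.013
grip_force: 26.0
```

```bash
echo '[[[0, -0.002, 0], 0, 0], [[0, 0, 0], 0, 0], [[0, 0, 0], 0, 0]]' > path.dat && python3 inch.py path.dat; echo '[[[0, -0.002, 0], 0, 0], [[0, 0, 0], 0, 0], [[0, 0, 0], 0, 0]]' > path.dat && python3 inch.py path.dat; echo '[[[0, -0.002, 0], 0, 0], [[0, 0, 0], 0, 0], [[0, 0, 0], 0, 0]]' > path.dat && python3 inch.py path.dat
```

```text
time_s: 46.7
position: [0.587, -0.1011, 0.2118]
ee_rot: [0.0, 0.999, -0.055, 0.0]
contact_force: [-0.4, 0.5, -0.1]
finger_gap: 0.0134
grip_force: 26.0
time_s: 47.0
position: [0.5871, -0.0999, 0.2119]
ee_rot: [0.0, 0.998, -0.055, 0.0]
contact_force: [-0.8, -1.6, -0.6]
finger_gap: 0.0134
grip_force: 26.1
time_s: 47.3
position: [0.587, -0.0998, 0.212]
ee_rot: [0.002, 0.998, -0.056, 0.0]
contact_force: [-0.7, -5.5, 0.1]
finger_gap: 0.0131
grip_force: 26.2
```

The shoulder touches the lug at about y −0.100. One small push, then I open a little so the button springs out.

```bash
echo '[[[0, -0.001, 0], 0, 0], [[0, 0, 0], 0, 0], [[0, 0, 0], 0, 0.03], [[0, 0, 0], 0, 0.03], [[0, 0, 0], 0, 0.03], [[0, 0, 0], 0, 0.03]]' > path.dat && python3 inch.py path.dat; echo '[[[0, 0, -0.01], 0, 0.03], [[0, 0, -0.02], 0, 0.03], [[0, 0, -0.04], 0, 0.03], [[0, 0, -0.05], 0, 0.03], [[0, 0.05, 0], 0, 0.03], [[0, 0.05, 0], 0, 0.03], [[0, 0.05, 0], 0, 0.03], [[0, 0, 0], 0, 0.03]]' > path.dat && python3 inch.py path.dat
python3 - <<'E'
from h import *
S=ctrl.get_calibration('scene');D=ctrl.get_calibration('side')
a=ctrl.capture('scene');b=ctrl.capture('side');cv2.imwrite('pics/scene13.png',a);cv2.imwrite('pics/side13.png',b)
o=cv2.imread('pics/scene8.png');d=np.abs(a.astype(int)-o).max(2)>30
hs=cv2.cvtColor(a,cv2.COLOR_BGR2HSV)
for r in range(222,250): print(r,''.join(('R' if (hs[r,c,0]<7 or hs[r,c,0]>173) and hs[r,c,1]>170 else 'k' if hs[r,c,2]<45 else '#') if d[r,c] else '.' for c in range(262,330)))
print(blob(a,'red',(270,215,320,260)),blob(b,'red',(340,190,395,250)))
u=np.array([.1085,.994,0]);M=np.array([.587,-.0998,.2045])+u*.037; print('mouth',M)
for s in (0,-.03,-.038,-.044,-.05): print(s,proj(S,M+u*s).round(1),proj(D,M+u*s).round(1))
E
```

```text
time_s: 47.9
position: [0.5875, -0.0976, 0.2123]
ee_rot: [0.001, 0.998, -0.055, 0.0]
contact_force: [-0.7, -4.5, 2.2]
finger_gap: 0.0289
grip_force: 2.5
time_s: 48.7
position: [0.5685, -0.2529, 0.3329]
ee_rot: [0.002, 0.998, -0.06, 0.001]
contact_force: [-0.7, -0.7, -0.6]
finger_gap: 0.03
grip_force: 0.0
222 .............................#############..........................
223 .............................#############..........................
224 ............................##############..........................
225 ............................##############..........................
226 ...........................###############..........................
227 ...........................###############..........................
228 ..........................################..........................
229 .........................#################..........................
230 .......................#kk################..........................
231 ......................##kk################..........................
232 .................#######kk################.................#
[... 845 characters left out ...]
##############.........................
245 ................###########################.........................
246 ................###########################.........................
247 ................###########################.........................
248 ...............############################.........................
249 ..............#############################.........................
(np.float64(282.7), np.float64(237.6), 55) (np.float64(363.0), np.float64(222.6), 105)
mouth [ 0.5910145 -0.063022   0.2045   ]
0 [304.5 233.8] [358.5 211.2]
-0.03 [290.  234.6] [360.5 217.7]
-0.038 [286.1 234.8] [361.  219.5]
-0.044 [283.1 235. ] [361.4 220.8]
-0.05 [280.2 235.2] [361.8 222.2]
```

The button's rear is at u≈279.5, which matches the fully-out prediction of 280.2. The flange is where the home position predicts. A final change check of the whole scene follows before handing in.

```bash
python3 - <<'E'
from h import *
for n,k in (('scene','8'),('side','8')):
    a=cv2.imread(f'pics/{n}13.png').astype(int);o=cv2.imread(f'pics/{n}{k}.png').astype(int);d=np.abs(a-o).max(2)>40
    if n=='scene': print(np.array([[d[y:y+20,x:x+20].sum() for x in range(240,500,20)] for y in range(180,360,20)]))
    else: print(np.array([[d[y:y+20,x:x+20].sum() for x in range(240,500,20)] for y in range(120,360,20)]))
a=cv2.imread('pics/scene13.png')
print('cap',blob(a,'blue',(320,200,400,290)), [blob(cv2.imread(f'pics/scene{k}.png'),'blue',(320,200,400,290)) for k in ('8','12')])
h=cv2.cvtColor(a,cv2.COLOR_BGR2HSV); m=cv2.inRange(h,(5,130,60),(14,255,200))[200:320,320:480]; ys,xs=np.nonzero(m); print('amber',xs.mean()+320,ys.mean()+200,len(xs))
# bar crossbar line vs q=0 / 0.05 projection
S=ctrl.get_calibration('scene'); y=cv2.inRange(h,(20,150,80),(30,255,255))
u=np.array([.1085,.994,0]);x=np.array([.994,-.1085,0]);M=np.array([.593,-.063,.205])
P=M+u*.203+x*.0586
for q in (0,.03,.06,.1):
    X=P-x*.097*np.cos(q)+[0,0,.097*np.sin(q)]; uu,vv=proj(S,X); ys=np.nonzero(y[:260,int(uu)])[0]; print(q,uu.round(1),vv.round(1),'seen',ys.mean() if len(ys) else None)
E
```

```text
[[  0   0  11 132 137 281 276  85   0   0   0   0   0]
 [  0   0  52 353 228 114 244 322 123  10 210  50   0]
 [  0   6 272  77  19   0  15 156 280 236   0   2   0]
 [  0  73 380 109   0   0   0 121  71  51   3  70  14]
 [  0 277 335  23   0   0 175 221 160   6   7 127 175]
 [127 329 246   0   0   0  35 220  66   0   0   0  48]
 [394 103 124  64   9   0  42 111  11   0   0   0   0]
 [ 43   5   0   0   0   0   0   9   0   0   0   0   0]
 [  0   0   0   0   0   0   0   0   0   0   0   0   0]]
[[  0   0   0   0   0 171 400 225   0   0   0   0   0]
 [  0   0   0   0   0 199 395 256   0   0   0   0   0]
 [  1  74   0   0   0 108 367 400  90   0   0   0   0]
 [  0  88 102 288 271 141 309 183  27   0   0   0   0]
 [146  61 246  67  23  74 116  11   0   0   0   0   0]
 [206  38   0   0  13  64 115   0   0   0   0   0   0]
 [  0   0   0   0   1  65  74   0   0   0   0   0   0]
 [  5   0  13   0   0  22   7   0   0   0   0   0   0]
 [387 333 317 220 163 171 172   6   0   0   0   0   0]
 [ 39 100 166 226 300 382 400  59   0   0   0   0   0]
 [  0   0   0   0   0 134 337 109   0   0   0   0   0]
 [  0   0   0   0   0  32 128  50   0   0   0   0   0]]
cap (np.float64(350.5), np.float64(248.8), 40) [(np.float64(350.3), np.float64(248.9), 38), (np.float64(350.2), np.float64(249.1), 37)]
amber 381.9895287958115 275.21989528795814 191
0 397.7 218.3 seen 219.0
0.03 397.8 217.2 seen 219.0
0.06 397.9 216.1 seen 219.0
0.1 398.1 214.7 seen 218.0
```

```bash
python3 - <<'E'
from h import *
for k in ('5','8','13'):
    h=cv2.cvtColor(cv2.imread(f'pics/scene{k}.png'),cv2.COLOR_BGR2HSV); m=cv2.inRange(h,(5,130,60),(14,255,200))[255:295,360:440]; ys,xs=np.nonzero(m); print(k,xs.mean()+360,ys.mean()+255,len(xs))
b=cv2.imread('pics/side13.png');print(blob(b,'red',(395,240,420,270)),blob(cv2.imread('pics/side0.png'),'red',(395,240,420,270)))
E
```

```text
5 395.51351351351354 270.7027027027027 74
8 395.0897435897436 270.94871794871796 78
13 381.9895287958115 275.21989528795814 191
(np.float64(407.5), np.float64(255.9), 91) (np.float64(407.6), np.float64(255.9), 91)
```

```bash
python3 - <<'E'
from h import *
for k in ('8','13'):
    i=cv2.imread(f'pics/scene{k}.png');h=cv2.cvtColor(i,cv2.COLOR_BGR2HSV); m=cv2.inRange(h,(3,100,30),(16,255,255))
    print(k)
    for r in range(226,292,2): print(r,''.join('#' if v else '.' for v in m[r,335:430]))
E
```

```text
8
226 ...............................................................................................
228 ...............................................................................................
230 ...............................................................................................
232 ...............................................................................................
234 ...............................................................................................
236 ...............................................................................................
238 ...............................................................................................
240 ...............................................................................................
242 ...............................................................................................
244 ...............................................................................................
246 ..............................................................................................
[... 4804 characters left out ...]

278 ..................................#########...............##...................................
280 ......................................#########..........#.....................................
282 ........................................##########......#......................................
284 ............................................############.......................................
286 ...............................................#########.......................................
288 ...................................................###.........................................
290 ...............................................................................................
```

The amber bottle's image has changed since it was hung. It may have been knocked and be swinging, so I let a second pass and look again.

```bash
cat > amb.py <<'E'
from h import *
def am(i):
    h=cv2.cvtColor(i,cv2.COLOR_BGR2HSV); m=cv2.inRange(h,(3,100,30),(16,255,255))[255:295,335:440]; ys,xs=np.nonzero(m); return xs.min()+335,xs.max()+335,(ys.max()+255),xs.mean().round(1)+335
if __name__=='__main__':
    print('12',am(cv2.imread('pics/scene12.png')),'11',am(cv2.imread('pics/scene11.png')))
    for k in range(4):
        i=ctrl.capture('scene'); print(ctrl.observe()['time_s'],am(i))
E
python3 amb.py; echo '[[[0, 0.02, 0], 0, 0.03], [[0, 0, 0], 0, 0.03], [[0, 0, 0], 0, 0.03], [[0, 0, 0], 0, 0.03], [[0, 0, 0], 0, 0.03], [[0, 0, 0], 0, 0.03], [[0, 0, 0], 0, 0.03], [[0, 0, 0], 0, 0.03], [[0, 0, 0], 0, 0.03], [[0, 0, 0], 0, 0.03]]' > path.dat && python3 inch.py path.dat; python3 amb.py
```

```text
12 (np.int64(383), np.int64(409), np.int64(281), np.float64(395.1)) 11 (np.int64(383), np.int64(409), np.int64(281), np.float64(394.6))
48.85 (np.int64(383), np.int64(407), np.int64(285), np.float64(395.7))
48.9 (np.int64(394), np.int64(416), np.int64(274), np.float64(407.6))
48.95 (np.int64(423), np.int64(425), np.int64(264), np.float64(423.8))
time_s: 50.0
position: [0.5689, -0.2652, 0.3318]
ee_rot: [0.0, 0.998, -0.055, 0.0]
contact_force: [0.3, 0.6, 0.2]
finger_gap: 0.0298
grip_force: 0.0
12 (np.int64(383), np.int64(409), np.int64(281), np.float64(395.1)) 11 (np.int64(383), np.int64(409), np.int64(281), np.float64(394.6))
50.05 (np.int64(386), np.int64(412), np.int64(282), np.float64(397.5))
50.1 (np.int64(396), np.int64(420), np.int64(278), np.float64(405.7))
50.15 (np.int64(403), np.int64(426), np.int64(276), np.float64(411.3))
50.2 (np.int64(403), np.int64(428), np.int64(277), np.float64(413.5))Traceback (most recent call last):
  File "amb.py", line 7, in <module>
    i=ctrl.capture('scene'); print(ctrl.observe()['time_s'],am(i))
                                                            ~~^^^
  File "amb.py", line 3, in am
    h=cv2.cvtColor(i,cv2.COLOR_BGR2HSV); m=cv2.inRange(h,(3,100,30),(16,255,255))[255:295,335:440]; ys,xs=np.nonzero(m); return xs.min()+335,xs.max()+335,(ys.max()+255),xs.mean().round(1)+335
                                                                                                                                ~~~~~~^^
    return umr_minimum(a, axis, None, out, keepdims, initial, where)
ValueError: zero-size array to reduction operation minimum which has no identity
```

It was knocked and is swinging on its peg. The bar retains it and the swing is dying down, so I wait.

```bash
R='x'; echo '[[[0, 0, 0], 0, 0.03], [[0, 0, 0], 0, 0.03], [[0, 0, 0], 0, 0.03], [[0, 0, 0], 0, 0.03], [[0, 0, 0], 0, 0.03], [[0, 0, 0], 0, 0.03], [[0, 0, 0], 0, 0.03], [[0, 0, 0], 0, 0.03], [[0, 0, 0], 0, 0.03], [[0, 0, 0], 0, 0.03], [[0, 0, 0], 0, 0.03], [[0, 0, 0], 0, 0.03], [[0, 0, 0], 0, 0.03], [[0, 0, 0], 0, 0.03], [[0, 0, 0], 0, 0.03], [[0, 0, 0], 0, 0.03], [[0, 0, 0], 0, 0.03], [[0, 0, 0], 0, 0.03], [[0, 0, 0], 0, 0.03], [[0, 0, 0], 0, 0.03]]' > path.dat && python3 inch.py path.dat | head -1; echo '[[[0, 0, 0], 0, 0.03], [[0, 0, 0], 0, 0.03], [[0, 0, 0], 0, 0.03], [[0, 0, 0], 0, 0.03], [[0, 0, 0], 0, 0.03], [[0, 0, 0], 0, 0.03], [[0, 0, 0], 0, 0.03], [[0, 0, 0], 0, 0.03], [[0, 0, 0], 0, 0.03], [[0, 0, 0], 0, 0.03], [[0, 0, 0], 0, 0.03], [[0, 0, 0], 0, 0.03], [[0, 0, 0], 0, 0.03], [[0, 0, 0], 0, 0.03], [[0, 0, 0], 0, 0.03], [[0, 0, 0], 0, 0.03], [[0, 0, 0], 0, 0.03], [[0, 0, 0], 0, 0.03], [[0, 0, 0], 0, 0.03], [[0, 0, 0], 0, 0.03]]' > path.dat && python3 inch.py path.dat | head -1; python3 amb.py;echo '[[[0, 0, 0], 0, 0.03], [[0, 0, 0], 0, 0.03], [[0, 0, 0], 0, 0.03], [[0, 0, 0], 0, 0.03], [[0, 0, 0], 0, 0.03], [[0, 0, 0], 0, 0.03], [[0, 0, 0], 0, 0.03], [[0, 0, 0], 0, 0.03], [[0, 0, 0], 0, 0.03], [[0, 0, 0], 0, 0.03], [[0, 0, 0], 0, 0.03], [[0, 0, 0], 0, 0.03], [[0, 0, 0], 0, 0.03], [[0, 0, 0], 0, 0.03], [[0, 0, 0], 0, 0.03], [[0, 0, 0], 0, 0.03], [[0, 0, 0], 0, 0.03], [[0, 0, 0], 0, 0.03], [[0, 0, 0], 0, 0.03], [[0, 0, 0], 0, 0.03]]' > path.dat && python3 inch.py path.dat | head -1; python3 amb.py
python3 - <<'E'
from h import *
from amb import am
a=ctrl.capture('scene');b=ctrl.capture('side')
print(blob(a,'red',(270,215,320,260)),blob(b,'red',(340,190,395,250)),blob(a,'blue',(320,200,400,290)))
E
```

```text
time_s: 52.2
time_s: 54.2
12 (np.int64(383), np.int64(409), np.int64(281), np.float64(395.1)) 11 (np.int64(383), np.int64(409), np.int64(281), np.float64(394.6))
54.25 (np.int64(391), np.int64(414), np.int64(283), np.float64(402.1))
54.3 (np.int64(389), np.int64(413), np.int64(283), np.float64(400.6))
54.35 (np.int64(386), np.int64(411), np.int64(283), np.float64(398.3))
54.4 (np.int64(383), np.int64(409), np.int64(284), np.float64(395.8))
time_s: 56.4
12 (np.int64(383), np.int64(409), np.int64(281), np.float64(395.1)) 11 (np.int64(383), np.int64(409), np.int64(281), np.float64(394.6))
56.45 (np.int64(386), np.int64(411), np.int64(284), np.float64(397.7))
56.5 (np.int64(385), np.int64(410), np.int64(283), np.float64(397.1))
56.55 (np.int64(385), np.int64(410), np.int64(283), np.float64(397.2))
56.6 (np.int64(385), np.int64(410), np.int64(283), np.float64(396.9))
(np.float64(282.6), np.float64(237.5), 55) (np.float64(363.0), np.float64(222.6), 105) (np.float64(350.4), np.float64(248.7), 34)
```

The bottle is at rest on its peg again, and the pin and clear bottle haven't changed. I hand in.

```bash
echo '[[[0, 0, 0], 0, 0.03], [[0, 0, 0], 0, 0.03], [[0, 0, 0], 0, 0.03], [[0, 0, 0], 0, 0.03], [[0, 0, 0], 0, 0.03], [[0, 0, 0], 0, 0.03], [[0, 0, 0], 0, 0.03], [[0, 0, 0], 0, 0.03], [[0, 0, 0], 0, 0.03], [[0, 0, 0], 0, 0.03]]' > path.dat && python3 inch.py path.dat|head -1; python3 -c "
from amb import *
print(am(ctrl.capture('scene'))); print(ctrl.hand_in())"
```

```text
time_s: 57.7
(np.int64(386), np.int64(411), np.int64(284), np.float64(397.4))
the job is handed in; nothing more can be done
None
```

I handed the job in at about 58 s: both bottles hang on their own pegs, the bar is fully down, and the pin is home with its button out; the balls themselves were not visible to check, and no verdict came back.

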